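# Check lacquer sample cells in the light reader

## Robot

A 6-joint arm with a two-finger parallel gripper is mounted at the origin on the work surface. World frame = base frame: x ahead of the robot, y to its left, z up, the work surface at z = 0. Lengths are in m, angles in rad, forces in N, time in s.
With the tool pointing down it reaches from about 0.375 to 0.9 m from the base axis. Payload 3.1 kg.
Tool frame: the origin (TCP) lies at the very end of the fingers, on their centre line; the grasp point (between the pads) lies 19 mm behind it (manip.grasp_offset is the distance from the TCP to the grasp point, in m); x points along the fingers, z is the direction in which the jaws open and shut, and the axes are right-handed (so a half turn about x gives the same grasp; the last joint's range is limited). The gripper opens to 85 mm and grips with 20 to 120 N. Pads are 22 mm wide; open, the fingers measure 114 mm over their backs; the gripper's body (76 mm by 85 mm) begins 54 mm behind the grasp point. The pads swing forward as they close: fully open they stand 13 mm farther back than shut.
Start: joints at [1.137, 0.527, 1.433, -0, 1.181, -0.178], TCP at [0.157, 0.605, 0.231] pointing down, gripper open.
Joint ranges: [-3.08, 3.08], [-0.75, 2.2], [0.22, 2.44], [-1.43, 4.57], [0, 2.65], [-2.85, 2.85]. Speed limits (rad/s): [2.79, 2.79, 3.14, 3.14, 3.14, 3.14].

## Interface

Orientations are given as a unit quaternion [x, y, z, w].
In Python, from station import manip gives the robot as it stands.
- The arm moves only by the tool send_rows, never from a script. Its argument "steps" is a list that holds one entry, the list of rows, each a list of 5 numbers: the closure, from 0 (fully open) to 1 (shut), then the shift along the world's x, y, z in m, then the turn about the world's z in rad. A call has 1 to 8 rows; each row is the pose to reach, as a shift and turn from the pose commanded when the call began; what a row does not reach only later rows make up. A row lasts 1/8 s, in which the tool goes at most 62.5 mm and 10.7 degrees, less where a joint would pass 70% of its speed; a pose out of reach is approached as far as the arm can. A call with a gripper value outside its range is refused whole. The fingers move at their own pace and stop on an object; "grip_force" is the grip in N (left out, the last holds). Time passes only in rows, so rows that repeat a pose let the fingers close. It gives the time, the measured TCP pose, the force and the opening at its end, in the units of the state.
- manip.sense(): the state, without advancing time (a new reading comes with each control period).
- manip.snapshot(name): name is "scene" or "top" or "wrist"; returns the picture (384x512x3 uint8, red, green, blue); there is no depth.
- manip.camera_params(name): a dict with "fx", "fy", "cx", "cy" (pixels), "T" (4x4, takes a point from camera to world coordinates); the wrist camera has in their place "tool_from_camera" (4x4, takes a point from camera to tool coordinates, whose origin is the TCP and whose axes are the tool frame's). Camera axes: x right, y down, z forward; pixel columns grow to the right and rows downward; lengths in m; the calibration is good to about 2 mm. A picture is of the moment at which its call begins: read the wrist's pose just before it. camera_params takes no time and is no camera call.
- manip.sign_off(): hands the job in, once; it reports no verdict.
The state is a dict: "t": time; "q": joint angles; "qd": joint speeds; "tau": joint torques, N m; "tcp_pos": TCP position; "tool_rot": TCP orientation; "force": force on the tool from outside, world axes, zero at the start; "ft_torque": the same for the moment, N m; "finger_gap": opening from 0.0 (shut) to 1.0 (fully open).
Only numpy, scipy, OpenCV 4.12 (cv2) and the standard library are available. Lean on these libraries where they do the work, as an engineer would, in place of code of your own. Each camera call takes 0.05 s, during which the arm holds its last target.

## Task

Set every sample cell on the bench right down into a well of the light reader (any well, one each) so that its two clear faces look along the light path from lamp bar to sensor, then, once all are in, throw the lamp lever to on. Take the hand probe from its stand and touch its tip to the round port on top of each loaded cell, from the tallest to the shortest, holding it there for about a second each time; finally hang the probe back in its stand, throw the lamp lever fully off again and stand the cells upright in the shallow tray, leaving the other things on the bench undisturbed.

Things in the scene. Friction and masses are not known exactly. Their poses are not given: they have to be found in the camera images.
- reader: fixed light reader: grey plate 130 (x) x 210 (y) x 22 mm high, three square wells in a row along its y. White lamp bar along its +x edge (inner face 37 mm from the wells' centre line, top at 58 mm), white sensor block opposite each well at -x (inner face 39 mm off, top at 52 mm): light crosses each well along the reader's x, 36 mm up. Origin: on the bench under the middle well; z up
- well_left (a point): centre of the FLOOR of the well at the reader's +y end. Wells are 30 mm square, 14 mm deep (floor 8 mm, rim 22 mm above the bench), sides parallel to the reader's x and y, 70 mm apart; every well takes any cell. Axes as the reader
- well_mid (a point): centre of the floor of the middle well, otherwise as well_left
- well_right (a point): centre of the floor of the well at the reader's -y end (lever side), otherwise as well_left
- lamp (a joint): lamp lever 135 mm to -y of the middle well: 60 mm arm with black ball (26 mm dia), swings in the reader's x-z plane about a pivot on its y axis 22 mm up, over a white block 70 x 50 x 25 mm. 0 rad = off, leaning 0.5 rad to the reader's -x; 1.0 = on, leaning 0.5 rad to +x; stops at both ends; light (about 1 N), stays where left. Starts within 0.15 rad of off
- lamp_tip (a point): centre of the lever's black ball, about 75 to 82 mm above the bench
- cell_tall: the tallest sample cell, loose, upright, 80 mm high, 26 x 26 mm, about 90 g, with a heavy steel foot. Its +x and -x faces are the clear ones (amber glass 15 to 41 mm up, aluminium above); +y and -y are black cheeks, from above two black bars along the edges. Lowest 4 mm tapers to 23 mm square. Either clear face may face the lamp. Origin: centre of the underside. May be absent
- cell_tall_port (a point): centre of the round reading port (12 mm dia) on top of the tallest cell
- cell_mid: the middle sample cell, loose, upright, 70 mm high, 26 x 26 mm, about 90 g, with a heavy steel foot. Its +x and -x faces are the clear ones (amber glass 15 to 41 mm up, aluminium above); +y and -y are black cheeks, from above two black bars along the edges. Lowest 4 mm tapers to 23 mm square. Either clear face may face the lamp. Origin: centre of the underside. May be absent
- cell_mid_port (a point): centre of the round reading port (12 mm dia) on top of the middle cell
- cell_short: the shortest sample cell, loose, upright, 60 mm high, 26 x 26 mm, about 90 g, with a heavy steel foot. Its +x and -x faces are the clear ones (amber glass 15 to 41 mm up, aluminium above); +y and -y are black cheeks, from above two black bars along the edges. Lowest 4 mm tapers to 23 mm square. Either clear face may face the lamp. Origin: centre of the underside. May be absent
- cell_short_port (a point): centre of the round reading port (12 mm dia) on top of the shortest cell
- probe: loose pen-shaped hand probe, 70 g, upright. Origin: its pointed TIP (4 mm dia), z up along the pen. Steel shank 12 mm dia, round black collar 32 mm dia 45 to 50 mm above the tip, then a grey square barrel 16 x 16 mm (sides along x and y) from 50 to 130 mm, held there. It hangs tip down in the stand, collar on the stand's top
- stand: fixed wooden probe stand, 60 x 60 x 55 mm high block with one 17 mm round hole, 52 mm deep, in the middle of its top. Origin: centre of the underside
- stand_mouth (a point): centre of the hole's mouth in the stand's top; with the probe home its tip is 45 mm straight below this point
- tray: fixed shallow wooden tray for finished cells, 170 (its x) x 90 (its y) mm outside, rim 12 mm high, walls 4 mm, floor about 4 mm above the bench. Origin: centre of the underside
- jar: bystander: small amber jar with a white cap, 54 mm dia, 80 mm high; origin at the underside
- mallet: bystander: wooden-handled mallet lying flat, 270 mm long, about 26 mm thick; origin under the middle, head at its +x end
- weight: bystander: dark steel block 100 x 50 x 22 mm; origin at the underside
- awl: bystander: awl with wooden handle, 150 mm long, 26 mm thick, lying along its x
- collar: bystander: brass ring 44 mm dia, 12 mm high
Not all that is in view belongs to the job. What is shaped like the probe but yellow is not meant. Leave any turquoise look-alike of the cell_mid alone.

How it is judged:
On the way, in this order (a step that is already met when the one before it is completed fails the run):
1. every sample cell present sits right down in a well of the reader, clear faces on the light path, let go ((distance between cell_tall and well_left below 0.006 m or distance between cell_tall and well_mid below 0.006 m or distance between cell_tall and well_right below 0.006 m) and angle between the x axis of each of cell_tall, cell_mid, cell_short and the x axis of reader, either way round below 0.25 rad and angle between each of cell_tall, cell_mid, cell_short's own z axis and vertical below 0.12 rad and contact force between the fingers and cell_tall below 0.1 N and (distance between cell_mid and well_left below 0.006 m or distance between cell_mid and well_mid below 0.006 m or distance between cell_mid and well_right below 0.006 m) and contact force between the fingers and cell_mid below 0.1 N and (distance between cell_short and well_left below 0.006 m or distance between cell_short and well_mid below 0.006 m or distance between cell_short and well_right below 0.006 m) and contact force between the fingers and cell_short below 0.1 N), for 0.2 s.
2. the lamp lever is thrown over to on (value of joint lamp above 0.8 rad), for 0.1 s.
3. the probe tip touches the port on top of the tallest cell, in its well (passed over if that cell is absent) (distance between probe and cell_tall_port below 0.007 m and contact force between probe and cell_tall above 0.3 N and (distance between cell_tall and well_left below 0.008 m or distance between cell_tall and well_mid below 0.008 m or distance between cell_tall and well_right below 0.008 m)), for 0.5 s.
4. the probe tip touches the port on top of the middle cell, in its well (passed over if that cell is absent) (distance between probe and cell_mid_port below 0.007 m and contact force between probe and cell_mid above 0.3 N and (distance between cell_mid and well_left below 0.008 m or distance between cell_mid and well_mid below 0.008 m or distance between cell_mid and well_right below 0.008 m)), for 0.5 s.
5. the probe tip touches the port on top of the shortest cell, in its well (passed over if that cell is absent) (distance between probe and cell_short_port below 0.007 m and contact force between probe and cell_short above 0.3 N and (distance between cell_short and well_left below 0.008 m or distance between cell_short and well_mid below 0.008 m or distance between cell_short and well_right below 0.008 m)), for 0.5 s.
At the end, for the whole second after the job is handed in: each cell present let go, at rest on the tray's floor, upright within 0.12 rad, wholly inside the rim; the probe hanging at rest in its stand (within 6 mm of the hole's axis, tip 40 mm below the mouth, upright to 0.12 rad); lamp lever below 0.2 rad (x of cell_tall in the frame of tray between -0.075 and 0.075 m and y of cell_tall in the frame of tray between -0.037 and 0.037 m and z of each of cell_tall, cell_mid, cell_short in the frame of tray below 0.008 m and angle between each of cell_tall, cell_mid, cell_short, probe's own z axis and vertical below 0.12 rad and contact force between the fingers and cell_tall below 0.1 N and linear speed of each of cell_tall, cell_mid, cell_short, probe below 0.02 m/s and x of cell_mid in the frame of tray between -0.075 and 0.075 m and y of cell_mid in the frame of tray between -0.037 and 0.037 m and contact force between the fingers and cell_mid below 0.1 N and x of cell_short in the frame of tray between -0.075 and 0.075 m and y of cell_short in the frame of tray between -0.037 and 0.037 m and contact force between the fingers and cell_short below 0.1 N and horizontal distance between probe and stand_mouth below 0.006 m and z of probe in the frame of stand_mouth below -0.04 m and value of joint lamp below 0.2 rad and contact force between the fingers and probe below 0.1 N); the robot touches nothing.
It fails at once if another thing on the bench is shoved more than 40 mm or knocked over (distance of any of jar, mallet, weight, awl, collar from where it was at the start of the episode above 0.04 m or angle between jar's own z axis and vertical above 0.5 rad).
Of cell_tall, cell_mid, cell_short only 2 to 3 are there at a start; the rules pass over those that are not, and their reading is None.
At some moment in a run one of cell_tall, cell_mid, cell_short may be knocked a few centimetres aside while the robot is not near it.
It also fails if it takes over 208 s, if anything falls off the work surface, if the arm or the gripper's body presses on something with over 40 N, if the wrist force passes 120 N, or if a joint passes its speed limit or range.

## Working session

There is one attempt and no reset: what is moved stays moved. The work goes in short steps, Python scripts to look and compute and a tool call to move; the robot and the scene stay as the last step left them, time stands still between calls to the robot, and variables do not carry over. Pictures are saved under pics/ and viewed, and the job is handed in when it is done.

Besides the shell and the picture viewer there is one more tool, called after "Request:" as a command line: name --argument value ..., lists and objects as JSON in quotes. send_rows: Moves the arm, as the interface text tells. Its arguments: {"type":"object","properties":{"steps":{"type":"array","items":{"type":"array","items":{"type":"array","items":{"type":"number"}}}},"grip_force":{"type":"number"}},"required":["steps"]}

```bash
mkdir -p pics; ls; python3 - <<'E'
from station import manip
import cv2, numpy as np
print({k:np.round(v,3).tolist() if not isinstance(v,float) else v for k,v in manip.sense().items()})
for n in ["scene","top","wrist"]:
    p=manip.snapshot(n); cv2.imwrite(f"pics/{n}0.png",cv2.cvtColor(p,cv2.COLOR_RGB2BGR))
    c=manip.camera_params(n); print(n,{k:np.round(v,4).tolist() for k,v in c.items()})
E
```

```text
pics
{'t': 0.0, 'q': [1.137, 0.528, 1.434, 0.0, 1.181, -0.178], 'qd': [-0.001, 0.001, 0.001, -0.001, -0.002, -0.001], 'tau': [-0.001, -44.235, -17.802, -0.0, 0.008, -0.0], 'tcp_pos': [0.157, 0.604, 0.23], 'tool_rot': [-0.433, 0.56, 0.432, 0.559], 'force': [0.103, 0.035, 0.656], 'ft_torque': [-0.007, -0.031, 0.029], 'finger_gap': 0.9995771845318845}
scene {'fx': 359.741, 'fy': 359.741, 'cx': 257.2428, 'cy': 195.6977, 'T': [[0.6201, 0.5708, -0.5382, 1.0481], [0.7845, -0.4494, 0.4273, -0.4679], [0.002, -0.6872, -0.7265, 0.8139], [0.0, 0.0, 0.0, 1.0]]}
top {'fx': 362.6361, 'fy': 362.6361, 'cx': 262.1328, 'cy': 196.2253, 'T': [[-0.0165, -0.9918, 0.1271, 0.3906], [-0.9998, 0.0176, 0.0076, -0.0366], [-0.0098, -0.1269, -0.9919, 1.1715], [0.0, 0.0, 0.0, 1.0]]}
wrist {'fx': 271.5269, 'fy': 271.5269, 'cx': 255.156, 'cy': 189.1892, 'tool_from_camera': [[0.0009, -0.3268, 0.9451, -0.1424], [-0.0001, -0.9451, -0.3268, 0.0849], [1.0, 0.0002, -0.0009, -0.0001], [0.0, 0.0, 0.0, 1.0]]}
```

View pics/scene0.png

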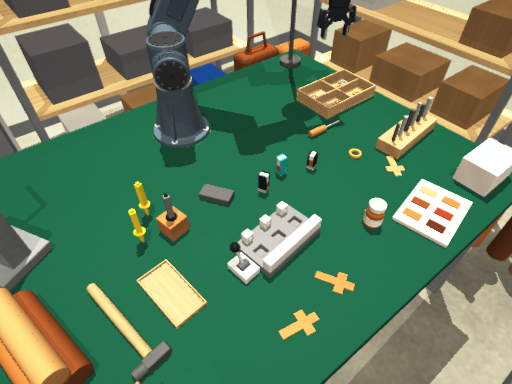

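View pics/top0.png

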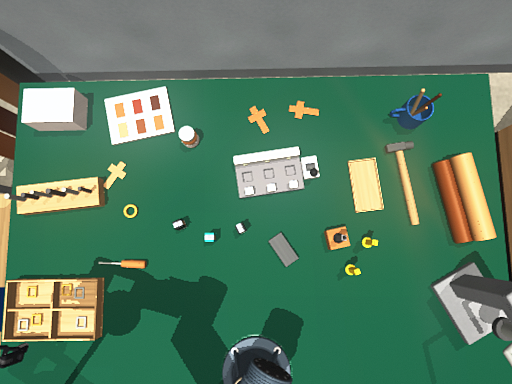

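View pics/wrist0.png

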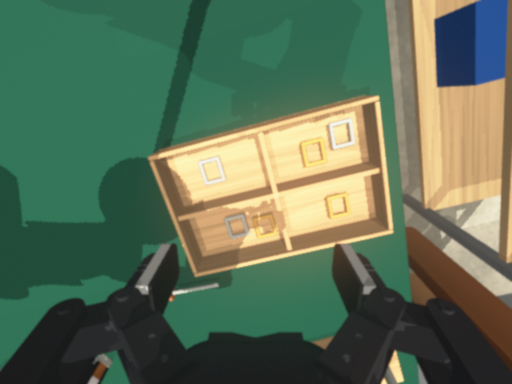

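Scene: two amber/black cells at scene (264,182) and (312,160) / top (241,228) and (180,224). A turquoise look-alike is at scene (281,164), top (209,237). The grey-barrelled probe is in the stand at top (338,238), with yellow look-alikes beside it at (370,242) and (353,270). The reader is at (270,172), lever at (312,171), tray at (366,185).

```bash
cat > h.py <<'E'
from station import manip
import cv2, numpy as np
from scipy.spatial.transform import Rotation as R
def load(n): return cv2.imread(f"pics/{n}.png")
def snap(cam,name):
    s=manip.sense(); p=manip.snapshot(cam); b=cv2.cvtColor(p,cv2.COLOR_RGB2BGR); cv2.imwrite(f"pics/{name}.png",b); return s,b
def cam(n,s=None):
    c=manip.camera_params(n)
    if n=="wrist":
        T=np.eye(4); T[:3,:3]=R.from_quat(s["tool_rot"]).as_matrix(); T[:3,3]=s["tcp_pos"]; T=T@np.array(c["tool_from_camera"])
    else: T=np.array(c["T"])
    K=np.array([[c["fx"],0,c["cx"]],[0,c["fy"],c["cy"]],[0,0,1.]])
    return K,T
def ray(KT,uv,z):
    K,T=KT; d=T[:3,:3]@np.linalg.solve(K,[uv[0],uv[1],1.]); o=T[:3,3]; return o+d*(z-o[2])/d[2]
def proj(KT,p):
    K,T=KT; q=T[:3,:3].T@(np.array(p)-T[:3,3]); q=K@q; return q[:2]/q[2]
def tri(KTs,uvs):
    A=np.zeros((3,3)); b=np.zeros(3)
    for (K,T),uv in zip(KTs,uvs):
        d=T[:3,:3]@np.linalg.solve(K,[uv[0],uv[1],1.]); d/=np.linalg.norm(d); P=np.eye(3)-np.outer(d,d); A+=P; b+=P@T[:3,3]
    return np.linalg.solve(A,b)
def crop(img,x0,y0,x1,y1,k,name):
    cv2.imwrite(f"pics/{name}.png",cv2.resize(img[y0:y1,x0:x1],None,fx=k,fy=k,interpolation=cv2.INTER_CUBIC))
E
python3 - <<'E'
from h import *
crop(load("scene0"),240,140,340,200,8,"c1"); crop(load("top0"),165,140,325,250,5,"c2"); crop(load("top0"),315,140,435,290,4,"c3")
K=cam("top")
for n,uv in dict(cellA=(180,224),cellB=(241,228),turq=(209,237),stand=(338,238),y1=(370,242),y2=(353,270),tray=(366,185),reader=(270,172),awl=(125,264),weight=(284,249)).items(): print(n,ray(K,uv,.03).round(3))
E
```

```text
cellA [0.453 0.232 0.03 ]
cellB [0.437 0.04  0.03 ]
turq [0.411 0.141 0.03 ]
stand [ 0.401 -0.262  0.03 ]
y1 [ 0.387 -0.361  0.03 ]
y2 [ 0.302 -0.304  0.03 ]
tray [ 0.567 -0.358  0.03 ]
reader [ 0.615 -0.054  0.03 ]
awl [0.332 0.402 0.03 ]
weight [ 0.37  -0.093  0.03 ]
```

View pics/c1.png

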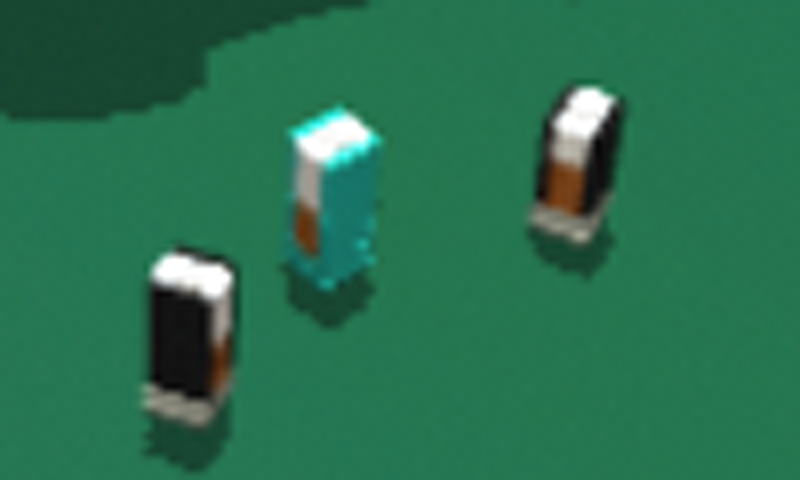

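View pics/c2.png

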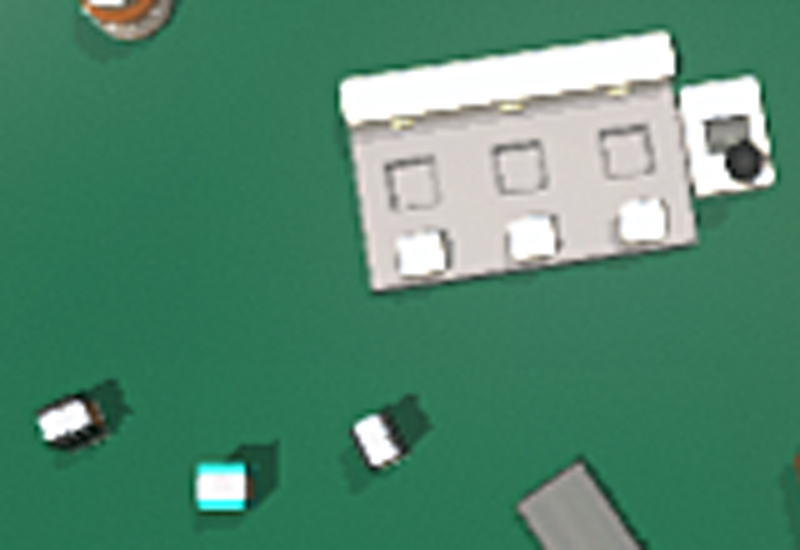

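View pics/c3.png

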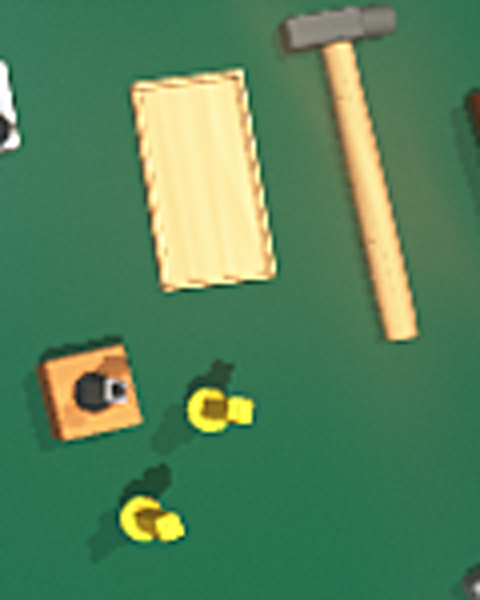

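```bash
python3 - <<'E'
from h import *
s=manip.sense(); M=R.from_quat(s["tool_rot"]).as_matrix(); print(M.round(3)); 
print("camdir", (cam("wrist",s)[1]).round(3))
a,b=load("top0"),load("scene0")
# white tops
kt,ks=cam("top"),cam("scene")
def whites(img,x0,y0,x1,y1):
    c=img[y0:y1,x0:x1].min(2)>200
    n,l,st,ce=cv2.connectedComponentsWithStats(c.astype(np.uint8)); 
    return [(ce[i]+[x0,y0]).round(1).tolist()+[int(st[i,4])] for i in range(1,n) if st[i,4]>5]
print(whites(a,165,210,260,250)); print(whites(b,250,145,325,195))
E
```

```text
[[-0.001 -0.968  0.252]
 [-0.001  0.252  0.968]
 [-1.     0.    -0.002]]
camdir [[ 0.252  0.915  0.315  0.075]
 [ 0.968 -0.238 -0.085  0.626]
 [-0.003  0.326 -0.945  0.373]
 [ 0.     0.     0.     1.   ]]
[[177.1, 223.7, 42], [239.4, 227.7, 45], [209.0, 237.0, 45]]
[[312.5, 153.8, 25], [281.3, 156.7, 25], [264.2, 173.9, 29]]
```

```bash
python3 - <<'E'
from h import *
kt,ks=cam("top"),cam("scene")
for n,u,v in [("A",(177.1,223.7),(312.5,153.8)),("B",(239.4,227.7),(264.2,173.9)),("T",(209,237),(281.3,156.7))]: 
    p=tri([kt,ks],[u,v]); print(n,p.round(4),proj(kt,p)-u,proj(ks,p)-v)
E
```

```text
A [0.4525 0.2343 0.0582] [0.09887542 0.07580393] [ 0.11684715 -0.01858119]
B [0.4372 0.043  0.0682] [-0.16636526 -0.11542226] [-0.2022976  0.0187484]
T [0.4105 0.1348 0.07  ] [-0.09512949 -0.0687388 ] [-0.11129061  0.01315483]
```

Request:
send_rows --steps '[[[0, 0.05, -0.06, 0.01, 0], [0, 0.1, -0.12, 0.02, 0], [0, 0.14, -0.18, 0.03, 0], [0, 0.18, -0.23, 0.04, 0], [0, 0.21, -0.28, 0.05, 0], [0, 0.24, -0.33, 0.06, 0], [0, 0.24, -0.36, 0.06, 0], [0, 0.24, -0.38, 0.06, 0]]]'

```text
t: 1.15
tcp_pos: [0.3989, 0.2221, 0.2917]
tool_rot: [-0.432, 0.56, 0.431, 0.561]
force: [-1.2, -0.8, -0.2]
finger_gap: 1.001
```

```bash
python3 - <<'E'
from h import *
s,b=snap("wrist","w1"); print(s["tcp_pos"])
k=cam("wrist",s); print(proj(k,[.4525,.2343,.06]),proj(k,[.4372,.043,.07]),proj(k,[.615,-.054,.022]))
E
```

```text
[0.39887455 0.22205425 0.29165858]
[272.95191572 191.79224143] [144.35589288 215.94035019] [142.56059332 300.90530334]
```

View pics/w1.png

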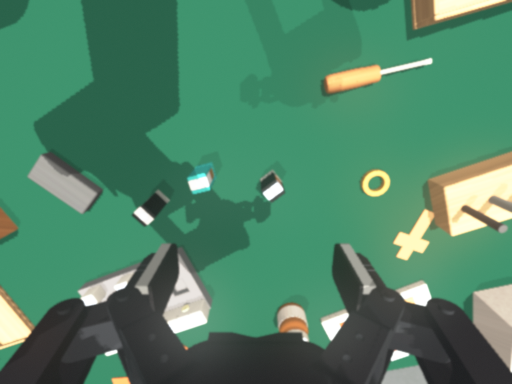

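```bash
python3 - <<'E'
from h import *
b=load("w1"); A=cv2.resize(b[165:209,250:294],None,fx=9,fy=9,interpolation=cv2.INTER_CUBIC); B=cv2.resize(b[185:229,130:174],None,fx=9,fy=9,interpolation=cv2.INTER_CUBIC)
cv2.imwrite("pics/c4.png",np.hstack([A,B]))
E
```

```text
(no output)
```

View pics/c4.png

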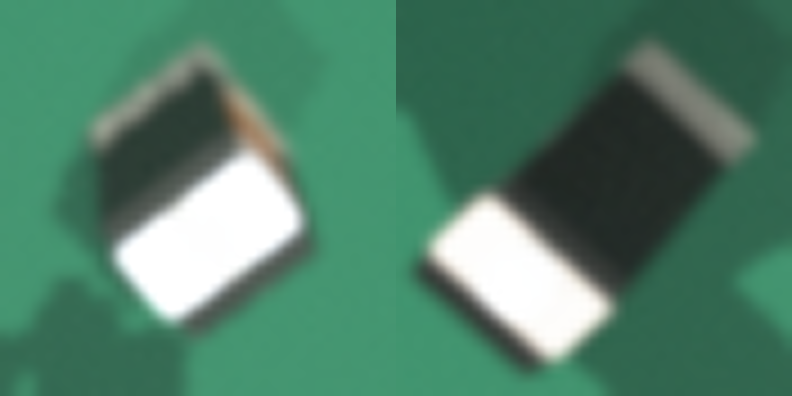

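```bash
cat >> h.py <<'E'
def topquad(img,KT,box,z,thr=190):
    x0,y0,x1,y1=box; m=(img[y0:y1,x0:x1].min(2)>thr).astype(np.uint8)
    cs,_=cv2.findContours(m,cv2.RETR_EXTERNAL,cv2.CHAIN_APPROX_NONE); c=max(cs,key=cv2.contourArea).reshape(-1,2)+[x0,y0]
    w=np.array([ray(KT,p,z)[:2] for p in c]).astype(np.float32)*1000
    (cx,cy),(a,b),ang=cv2.minAreaRect(w)
    if b>a: ang+=90; a,b=b,a
    return (cx/1000,cy/1000),(a,b),((ang+90)%180)-90
E
python3 - <<'E'
from h import *
s=manip.sense(); k=cam("wrist",s); b=load("w1")
print("A",topquad(b,k,(250,165,294,209),.06)); print("B",topquad(b,k,(130,185,174,229),.07))
kt=cam("top"); W=[ray(kt,(165+x/5,140+y/5),.022) for x,y in [(413,183),(521,167),(627,152)]]
for w in W: print(w.round(4))
d=W[0]-W[2]; print(np.linalg.norm(d), np.degrees(np.arctan2(-d[0],d[1])))
print("tray",ray(kt,(366,185),.01)); 
g=[ray(kt,(315+x/4,140+y/4),.012)[:2].round(4).tolist() for x,y in [(135,87),(243,72),(273,275),(165,290)]]; print(g)
print("jar",ray(kt,(187,133),.08))
E
```

```text
A ((0.44955059814453124, 0.2328682098388672), (28.322423934936523, 15.959575653076172), -66.04449081420898)
B ((0.4347079772949219, 0.03983438110351562), (25.490388870239258, 14.196863174438477), 27.77288055419922)
[0.6024 0.018  0.022 ]
[ 0.6116 -0.0518  0.022 ]
[ 0.6201 -0.1203  0.022 ]
0.1393447652700474 7.321419737575715
tray [ 0.57002341 -0.36405582  0.01      ]
[[0.6473, -0.3115], [0.6581, -0.3999], [0.4919, -0.4145], [0.4814, -0.3277]]
jar [0.73283026 0.20217345 0.08      ]
```

Request:
send_rows --steps '[[[0, 0.02, 0.005, -0.03, -0.18], [0, 0.04, 0.01, -0.06, -0.36], [0, 0.051, 0.011, -0.09, -0.54], [0, 0.051, 0.011, -0.12, -0.72], [0, 0.051, 0.011, -0.14, -0.896], [0, 0.051, 0.011, -0.14, -0.896], [0, 0.051, 0.011, -0.14, -0.896]]]'

```text
t: 2.08
tcp_pos: [0.4489, 0.2362, 0.1519]
tool_rot: [-0.148, 0.691, 0.148, 0.692]
force: [0.0, -0.0, -0.3]
finger_gap: 1.001
```

```bash
cat >> h.py <<'E'
def jaw(s): 
    M=R.from_quat(s["tool_rot"]).as_matrix(); return np.degrees(np.arctan2(M[1,2],M[0,2]))
E
python3 - <<'E'
from h import *
s,b=snap("wrist","w2"); print(s["tcp_pos"],jaw(s)); k=cam("wrist",s); print(proj(k,[.45,.233,.06]))
E
```

```text
[0.44886114 0.23624581 0.15185018] 24.228416513407716
[255.43059361 196.25996905]
```

View pics/w2.png

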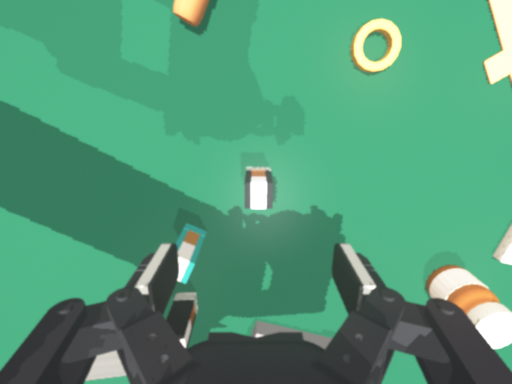

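```bash
python3 - <<'E'
from h import *
s=manip.sense(); k=cam("wrist",s); b=load("w2")
print("A",topquad(b,k,(235,160,280,225),.06))
b=load("w2"); crop(b,230,155,290,220,9,"c5")
E
```

```text
A ((0.4514154968261719, 0.23650491333007811), (31.289234161376953, 14.98352336883545), -65.82328987121582)
```

View pics/c5.png

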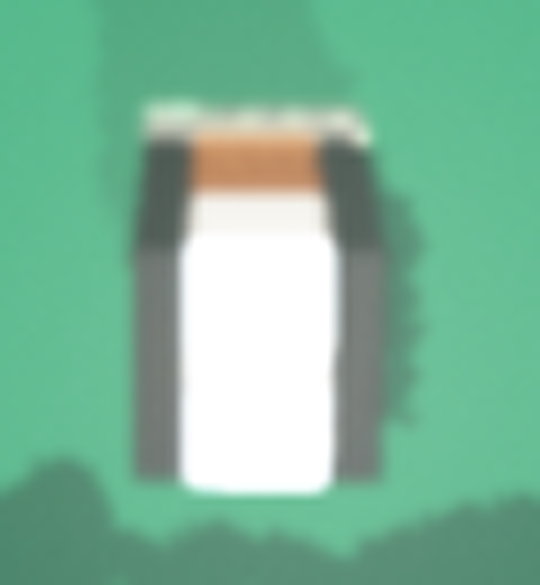

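```bash
python3 - <<'E'
from h import *
s=manip.sense(); k=cam("wrist",s)
print(ray(k,(258.4,195.2),.06)); M=R.from_quat(s["tool_rot"]).as_matrix(); p=ray(k,(258.4,195.2),.06); print(M.T@(p-s["tcp_pos"]), p-s["tcp_pos"])
print((ray(k,(230+180/9-.5,195),.06)-ray(k,(230+340/9-.5,195),.06)))
E
```

```text
[0.45245806 0.23496215 0.06      ]
[ 0.0921961  -0.00250401  0.00234966] [ 0.00333649 -0.00127048 -0.09219092]
[-0.0149401  -0.00670639  0.        ]
```

Request:
send_rows --steps '[[[0, 0.0035, -0.0015, -0.05, 0], [0, 0.0035, -0.0015, -0.1, 0], [0, 0.0035, -0.0015, -0.125, 0], [0, 0.0035, -0.0015, -0.125, 0], [0.9, 0.0035, -0.0015, -0.125, 0], [0.9, 0.0035, -0.0015, -0.125, 0], [0.9, 0.0035, -0.0015, -0.125, 0], [0.9, 0.0035, -0.0015, -0.125, 0]]]' --grip_force 40

```text
t: 3.12
tcp_pos: [0.4526, 0.2345, 0.0274]
tool_rot: [-0.147, 0.691, 0.147, 0.692]
force: [-0.1, 0.2, 7.3]
finger_gap: 0.299
```

```bash
python3 - <<'E'
from h import *
s,b=snap("wrist","w3"); print(s["tcp_pos"],s["finger_gap"],jaw(s)); crop(b,150,200,360,384,3,"c6")
E
```

```text
[0.45264583 0.23450861 0.02736714] 0.2993694538115596 24.071689680373556
```

View pics/c6.png

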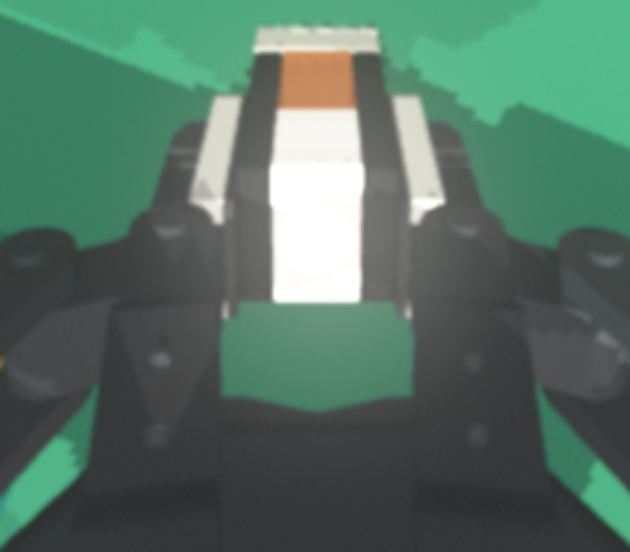

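```bash
python3 - <<'E'
from h import *
s=manip.sense(); k=cam("wrist",s); M=R.from_quat(s["tool_rot"]).as_matrix()
for y in (168,301): print((M.T@(ray(k,(150+317/3,200+y/3),.06)-s["tcp_pos"])).round(4))
E
```

```text
[-0.0326  0.0136 -0.0002]
[-0.0326 -0.012  -0.0002]
```

Request:
send_rows --steps '[[[0.9, 0, 0, 0.03, 0], [0.9, 0, 0, 0.08, 0], [0.9, 0.01, -0.04, 0.13, 0.17], [0.9, 0.01, -0.08, 0.16, 0.34], [0.9, 0.01, -0.13, 0.18, 0.51], [0.9, 0.01, -0.17, 0.18, 0.68], [0.9, 0.01, -0.21, 0.18, 0.85], [0.9, 0.01, -0.25, 0.18, 1.02]]]'

```text
t: 4.18
tcp_pos: [0.4615, -0.0169, 0.2065]
tool_rot: [-0.468, 0.53, 0.468, 0.53]
force: [-0.5, 0.0, -1.4]
finger_gap: 0.3
```

Request:
send_rows --steps '[[[0.9, 0.03, -0.02, 0.02, 0.13], [0.9, 0.05, -0.035, 0.04, 0.258], [0.9, 0.05, -0.035, 0.04, 0.258], [0.9, 0.05, -0.035, 0.04, 0.258]]]'

```text
t: 4.68
tcp_pos: [0.5099, -0.0497, 0.2452]
tool_rot: [-0.529, 0.468, 0.532, 0.467]
force: [-0.6, 0.8, -1.0]
finger_gap: 0.293
```

```bash
python3 - <<'E'
from h import *
s,b=snap("wrist","w4"); print(s["tcp_pos"],s["finger_gap"],jaw(s)); k=cam("wrist",s)
for p in ([.6024,.018,.022],[.6116,-.0518,.022],[.6201,-.1203,.022]): print(proj(k,p))
E
```

```text
[ 0.50994406 -0.04965021  0.24522686] 0.2934576971245708 97.19694878318276
[292.12946654 226.91388196]
[245.04488471 227.17841218]
[198.86627034 227.12190709]
```

View pics/w4.png

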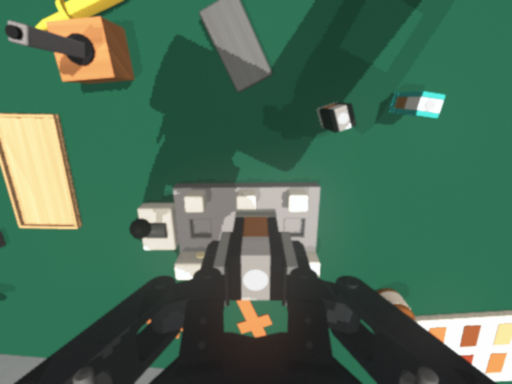

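Request:
send_rows --steps '[[[0.9, 0.05, 0.0, -0.03, 0], [0.9, 0.06, 0, -0.06, 0], [0.9, 0.06, 0, -0.06, 0], [0.9, 0.06, 0, -0.06, 0]]]'

```text
t: 5.22
tcp_pos: [0.5708, -0.05, 0.1864]
tool_rot: [-0.53, 0.467, 0.531, 0.467]
force: [0.1, -0.6, 0.2]
finger_gap: 0.3
```

```bash
python3 - <<'E'
from h import *
s,b=snap("wrist","w5"); print(s["tcp_pos"],s["finger_gap"],jaw(s)); k=cam("wrist",s)
for p in ([.6024,.018,.022],[.6116,-.0518,.022],[.6201,-.1203,.022]): print(proj(k,p))
crop(b,140,100,390,300,3.2,"c7")
E
```

```text
[ 0.57078607 -0.0499628   0.18642474] 0.3003401616195136 97.30458198786711
[307.2034743 204.1075319]
[249.4147875  204.30772842]
[192.75041797 204.10491455]
```

View pics/c7.png

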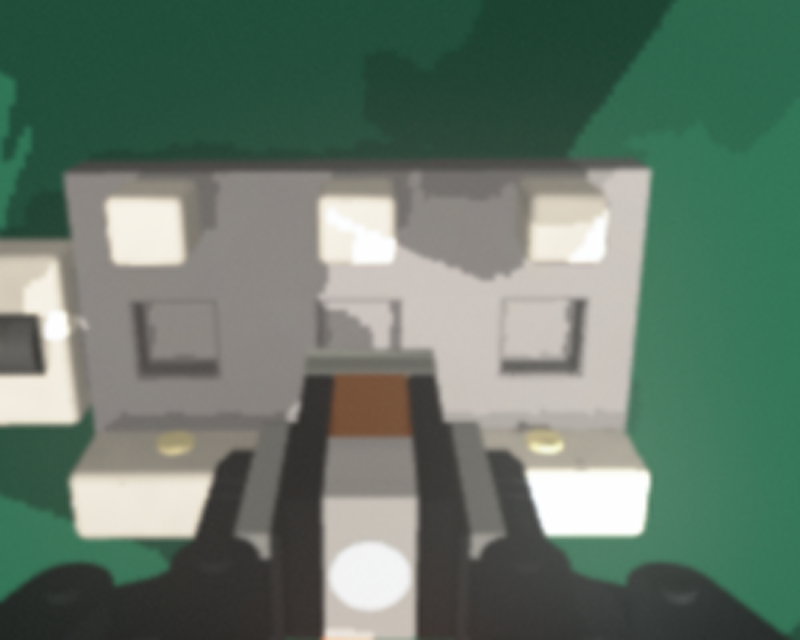

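```bash
python3 - <<'E'
from h import *
s=manip.sense(); k=cam("wrist",s)
W=[ray(k,(140+x/3.2-.35,100+y/3.2-.35),.022) for x,y in [(543,337),(359.5,337),(177,337.3)]]
for w in W: print(w.round(4))
d=W[0]-W[2]; print(np.linalg.norm(d), np.degrees(np.arctan2(-d[0],d[1])))
print(W[0]-s["tcp_pos"])
E
```

```text
[0.6043 0.0206 0.022 ]
[ 0.6132 -0.0489  0.022 ]
[ 0.6222 -0.1181  0.022 ]
0.13984115240995243 7.354617172871991
[ 0.03294776  0.07085758 -0.16511011]
```

Request:
send_rows --steps '[[[0.9, 0.015, 0.035, 0, 0], [0.9, 0.0335, 0.0695, 0, 0], [0.9, 0.0335, 0.0695, -0.05, 0], [0.9, 0.0335, 0.0695, -0.1, 0], [0.9, 0.0335, 0.0695, -0.127, 0], [0.9, 0.0335, 0.0695, -0.127, 0], [0.9, 0.0335, 0.0695, -0.127, 0]]]'

```text
t: 6.15
tcp_pos: [0.6067, 0.0186, 0.0613]
tool_rot: [0.532, -0.467, -0.53, -0.468]
force: [0.1, -0.4, 0.6]
finger_gap: 0.296
```

```bash
python3 - <<'E'
from h import *
s,b=snap("wrist","w6"); print(s["tcp_pos"],s["finger_gap"],jaw(s)); k=cam("wrist",s)
crop(b,150,150,350,350,4,"c8")
s,b=snap("scene","s6"); crop(b,220,190,340,290,6.5,"c9")
E
```

```text
[0.60672474 0.01856034 0.06132745] 0.2956180576045596 97.28239024219651
```

View pics/c8.png

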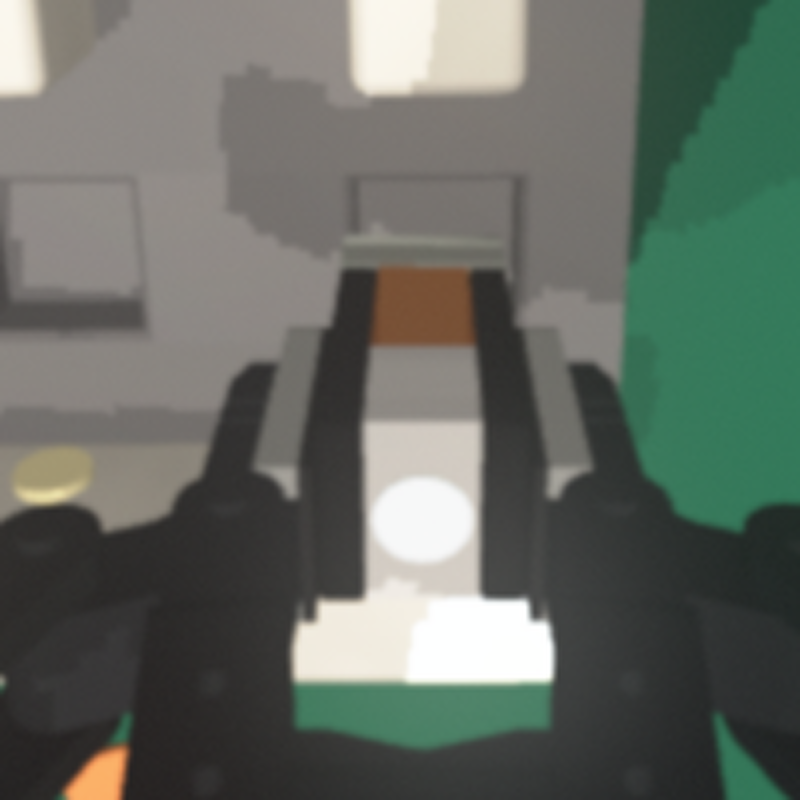

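View pics/c9.png

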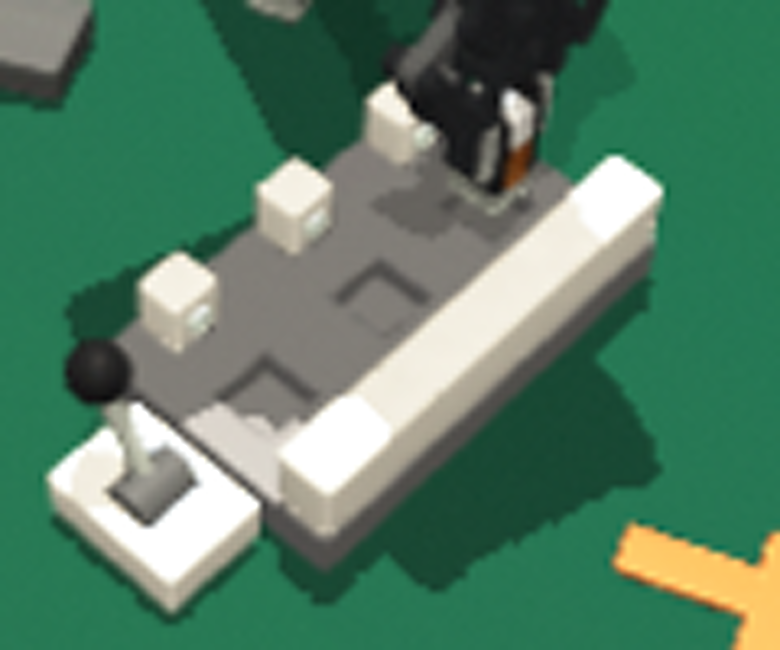

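```bash
python3 - <<'E'
from h import *
s=manip.sense(); k=cam("wrist",s); p=lambda x,y,z: ray(k,(150+(x+.5)/4-.5,150+(y+.5)/4-.5),z)
a=np.radians(7.3); ex=np.array([np.cos(a),np.sin(a),0]); ey=np.array([-np.sin(a),np.cos(a),0])
t=s["tcp_pos"]
f=lambda q:(round((q-t)@ex*1000,1),round((q-t)@ey*1000,1))
print("well -x corners",f(p(350,177,.022)),f(p(525,177,.022)))
print("mid well",f(p(5,177,.022)),f(p(135,177,.022)),f(p(148,331,.022)))
zb=t[2]-.0274
print("foot bottom",f(p(343,237,zb)),f(p(503,237,zb)), f(p(340,268,zb+.015)),f(p(508,268,zb+.015)), zb)
E
```

```text
well -x corners (np.float64(-18.4), np.float64(-12.9)) (np.float64(-18.4), np.float64(18.2))
mid well (np.float64(-18.4), np.float64(-74.5)) (np.float64(-18.4), np.float64(-51.3)) (np.float64(12.4), np.float64(-51.6))
foot bottom (np.float64(-12.1), np.float64(-13.5)) (np.float64(-12.1), np.float64(13.6)) (np.float64(-13.3), np.float64(-12.9)) (np.float64(-13.3), np.float64(13.4)) 0.03419518207018243
```

Request:
send_rows --steps '[[[0.9, -0.003, 0.0024, 0, 0], [0.9, -0.003, 0.0024, -0.007, 0], [0.9, -0.003, 0.0024, -0.01, 0], [0.9, -0.003, 0.0024, -0.01, 0]]]'

```text
t: 6.75
tcp_pos: [0.6021, 0.0212, 0.0488]
tool_rot: [-0.53, 0.467, 0.531, 0.467]
force: [0.4, -0.1, -0.1]
finger_gap: 0.299
```

```bash
python3 - <<'E'
from h import *
s,b=snap("wrist","w7"); print(s["tcp_pos"],s["finger_gap"],jaw(s)); k=cam("wrist",s)
crop(b,150,150,350,350,4,"c10")
E
```

```text
[0.60214926 0.02122053 0.04875257] 0.29939358543591216 97.28632267372092
```

View pics/c10.png

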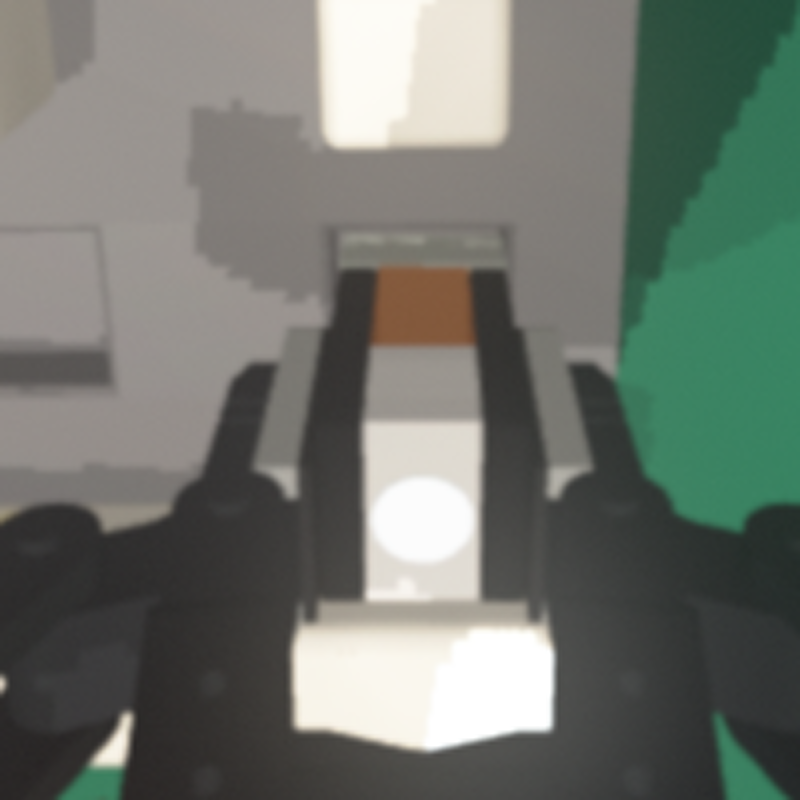

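```bash
python3 - <<'E'
from h import *
s=manip.sense(); print(s["tcp_pos"]);s=manip.sense(); print(s["tcp_pos"]);k=cam("wrist",s); p=lambda x,y,z: ray(k,(150+(x+.5)/4-.5,150+(y+.5)/4-.5),z)
a=np.radians(7.3); ex=np.array([np.cos(a),np.sin(a),0]); ey=np.array([-np.sin(a),np.cos(a),0])
t=s["tcp_pos"]
f=lambda q:(round((q-t)@ex*1000,1),round((q-t)@ey*1000,1))
print("well -x corners",f(p(325,227,.022)),f(p(513,227,.022)))
print("mid well",f(p(98,227,.022)),f(p(114,387,.022)))
E
```

```text
[0.60232243 0.02122991 0.04893008]
[0.60232243 0.02122991 0.04893008]
well -x corners (np.float64(-14.2), np.float64(-16.4)) (np.float64(-14.2), np.float64(15.3))
mid well (np.float64(-14.2), np.float64(-54.7)) (np.float64(16.5), np.float64(-54.8))
```

Request:
send_rows --steps '[[[0.9, 0.001, -0.0003, -0.003, 0], [0.9, 0.001, -0.0003, -0.006, 0], [0.9, 0.001, -0.0003, -0.009, 0], [0.9, 0.001, -0.0003, -0.012, 0], [0.9, 0.001, -0.0003, -0.013, 0], [0.9, 0.001, -0.0003, -0.013, 0]]]'

```text
t: 7.55
tcp_pos: [0.6034, 0.0209, 0.0362]
tool_rot: [-0.531, 0.467, 0.531, 0.467]
force: [0.3, 0.2, -0.6]
finger_gap: 0.296
```

Request:
send_rows --steps '[[[0.9, 0, 0, -0.001, 0], [0.55, 0, 0, -0.001, 0], [0.5, 0, 0, -0.001, 0], [0.5, 0, 0, 0.02, 0], [0.5, 0, 0, 0.07, 0], [0.5, -0.02, 0, 0.12, 0], [0.5, -0.04, 0, 0.13, 0], [0.5, -0.04, 0, 0.13, 0]]]'

```text
t: 8.55
tcp_pos: [0.5628, 0.0211, 0.1676]
tool_rot: [0.531, -0.467, -0.53, -0.467]
force: [0.5, 0.7, -0.6]
finger_gap: 0.499
```

```bash
python3 - <<'E'
from h import *
s,b=snap("wrist","w8"); print(s["tcp_pos"],s["finger_gap"],jaw(s)); k=cam("wrist",s)
cv2.imwrite("pics/c11.png",cv2.resize(b,(768,576)))
E
```

```text
[0.56281515 0.02106585 0.16763439] 0.49873559640422527 97.28865857723
```

View pics/c11.png

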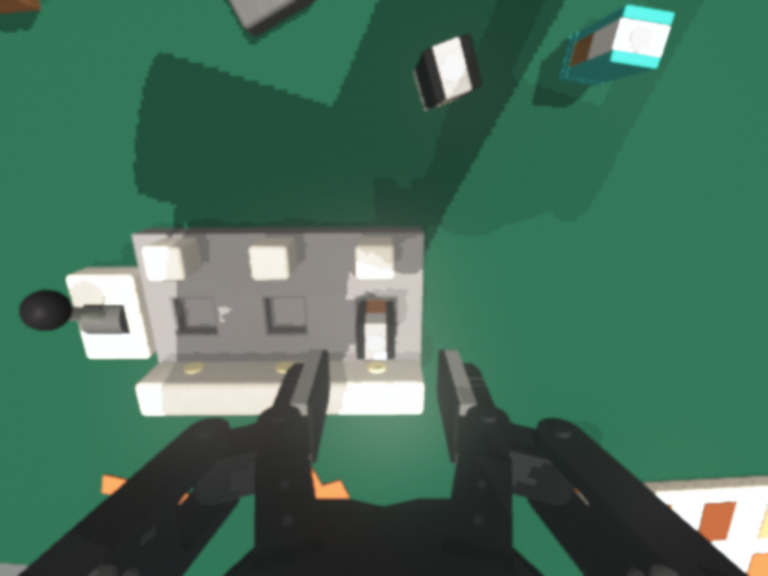

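Request:
send_rows --steps '[[[0.3, -0.05, 0.01, 0, 0.18], [0.3, -0.1, 0.02, 0, 0.358], [0.3, -0.126, 0.021, -0.01, 0.358], [0.3, -0.126, 0.021, -0.01, 0.358], [0.3, -0.126, 0.021, -0.01, 0.358]]]'

```text
t: 9.22
tcp_pos: [0.4401, 0.0414, 0.1563]
tool_rot: [0.606, -0.365, -0.605, -0.366]
force: [-0.3, -0.2, 0.4]
finger_gap: 0.705
```

```bash
python3 - <<'E'
from h import *
s,b=snap("wrist","w9"); print(s["tcp_pos"],s["finger_gap"],jaw(s)); k=cam("wrist",s); print(proj(k,[.4365,.0415,.07]))
crop(b,220,150,300,240,7,"c12")
E
```

```text
[0.44009392 0.04143822 0.1562503 ] 0.7052283960461893 117.77594117411772
[257.07097332 191.96666215]
```

View pics/c12.png

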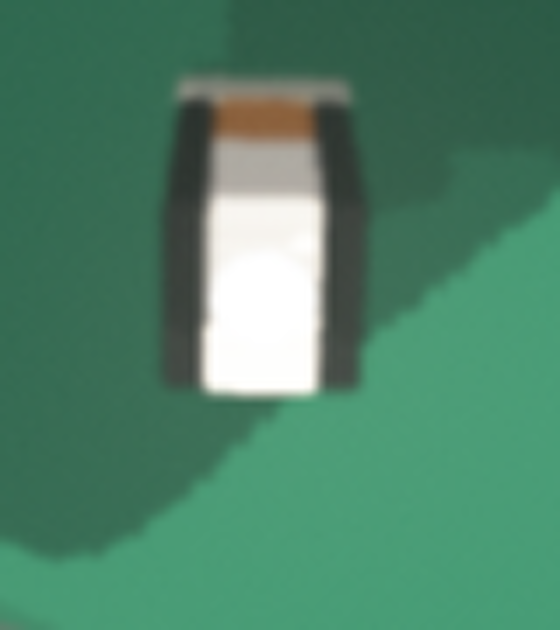

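```bash
python3 - <<'E'
from h import *
s=manip.sense(); k=cam("wrist",s); q=lambda x,y: ray(k,(220+(x+.5)/7-.5,150+(y+.5)/7-.5),.07)
c=q(263,294); print(c,c-s["tcp_pos"]); d=q(261,392)-q(266,197); print(np.linalg.norm(d),np.degrees(np.arctan2(d[1],d[0])))
E
```

```text
[0.43641064 0.0413666  0.07      ] [-3.88859045e-03 -4.16471808e-05 -8.63718451e-02]
0.02646548072231379 26.53435639699861
```

Request:
send_rows --steps '[[[0.3, -0.0037, 0, -0.05, -0.015], [0.3, -0.0037, 0, -0.1, -0.015], [0.3, -0.0037, 0, -0.119, -0.015], [0.3, -0.0037, 0, -0.119, -0.015], [0.9, -0.0037, 0, -0.119, -0.015], [0.9, -0.0037, 0, -0.119, -0.015], [0.9, -0.0037, 0, -0.119, -0.015], [0.9, -0.0037, 0, -0.119, -0.015]]]'

```text
t: 10.28
tcp_pos: [0.4349, 0.0417, 0.0383]
tool_rot: [0.604, -0.369, -0.602, -0.37]
force: [1.2, 0.3, 7.3]
finger_gap: 0.294
```

```bash
python3 - <<'E'
from h import *
s,b=snap("wrist","w10"); print(s["tcp_pos"],s["finger_gap"],jaw(s)); crop(b,150,200,360,384,3,"c13")
E
```

```text
[0.43493521 0.04174243 0.03827256] 0.2942239990878865 116.94029860998964
```

View pics/c13.png

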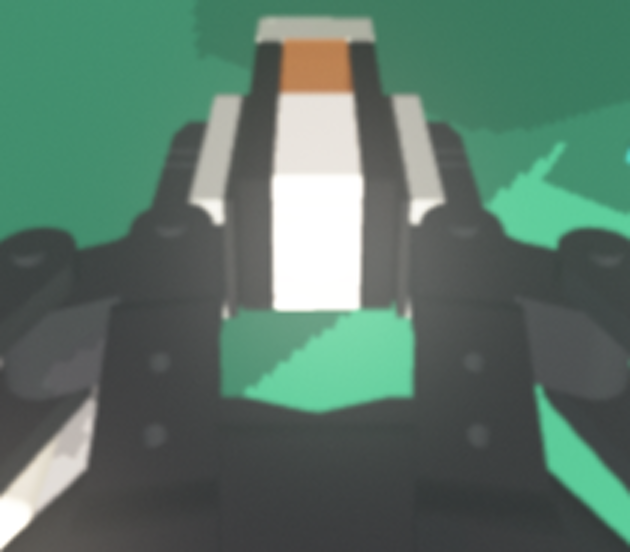

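Request:
send_rows --steps '[[[0.9, 0, 0, 0.03, 0], [0.9, 0, 0, 0.08, 0], [0.9, 0.04, -0.02, 0.1, -0.17], [0.9, 0.09, -0.05, 0.1, -0.343], [0.9, 0.14, -0.09, 0.1, -0.343], [0.9, 0.1757, -0.0904, 0.1, -0.343], [0.9, 0.1757, -0.0904, 0.05, -0.343], [0.9, 0.1757, -0.0904, 0.032, -0.343]]]'

```text
t: 11.32
tcp_pos: [0.6067, -0.0478, 0.0665]
tool_rot: [-0.528, 0.468, 0.533, 0.466]
force: [-0.9, 0.4, -0.7]
finger_gap: 0.297
```

Request:
send_rows --steps '[[[0.9, 0, 0, 0, 0], [0.9, 0, 0, 0, 0]]]'

```text
t: 11.58
tcp_pos: [0.6099, -0.0485, 0.0704]
tool_rot: [0.531, -0.467, -0.53, -0.467]
force: [0.6, -0.1, -1.0]
finger_gap: 0.301
```

```bash
python3 - <<'E'
from h import *
s,b=snap("wrist","w11"); print(s["tcp_pos"],s["finger_gap"],jaw(s)); k=cam("wrist",s)
crop(b,150,150,350,350,4,"c14")
E
```

```text
[ 0.60988834 -0.04847191  0.07043227] 0.3007597239688863 97.30066323341642
```

View pics/c14.png

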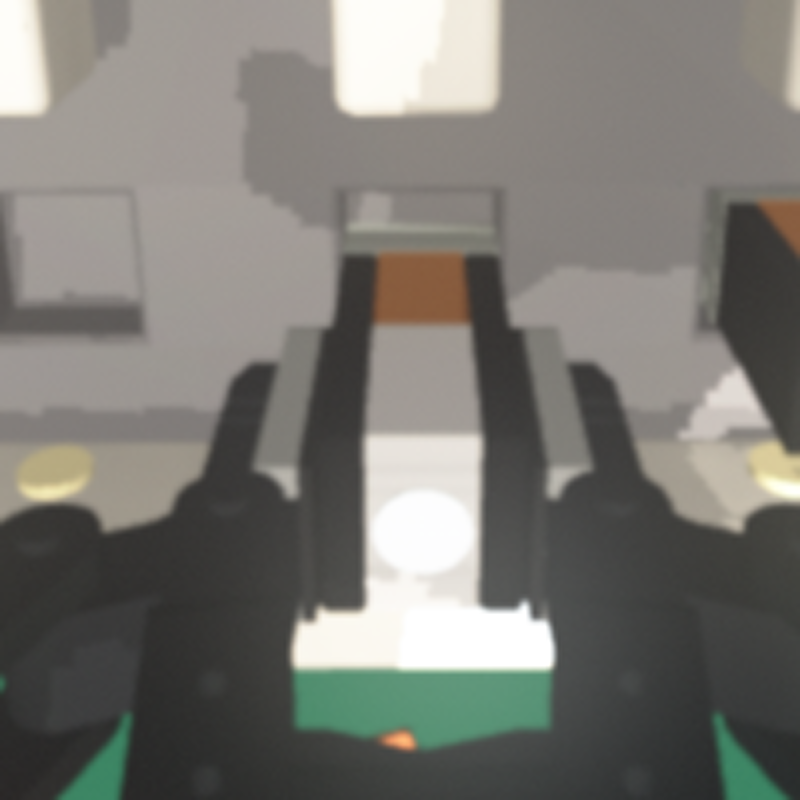

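```bash
python3 - <<'E'
from h import *
s=manip.sense(); k=cam("wrist",s); p=lambda x,y,z: ray(k,(150+(x+.5)/4-.5,150+(y+.5)/4-.5),z)
a=np.radians(7.3); ex=np.array([np.cos(a),np.sin(a),0]); ey=np.array([-np.sin(a),np.cos(a),0])
t=s["tcp_pos"]
f=lambda q:(round((q-t)@ex*1000,1),round((q-t)@ey*1000,1))
print("well -x corners",f(p(337,187,.022)),f(p(504,187,.022)))
print("right well",f(p(134,187,.022)),f(p(145,338,.022)))
zb=t[2]-.0383
print("foot bottom",f(p(346,228,zb)),f(p(494,228,zb)), f(p(344,253,zb+.015)),f(p(498,253,zb+.015)), zb)
E
```

```text
well -x corners (np.float64(-13.1), np.float64(-16.1)) (np.float64(-13.1), np.float64(15.3))
right well (np.float64(-13.0), np.float64(-54.3)) (np.float64(18.9), np.float64(-54.9))
foot bottom (np.float64(-9.2), np.float64(-13.8)) (np.float64(-9.2), np.float64(12.8)) (np.float64(-11.0), np.float64(-13.1)) (np.float64(-11.0), np.float64(12.6)) 0.032558041766426696
```

Request:
send_rows --steps '[[[0.9, 0.0006, 0, -0.005, 0], [0.9, 0.0006, 0, -0.01, 0], [0.9, 0.0006, 0, -0.013, 0], [0.9, 0.0006, 0, -0.016, 0], [0.9, 0.0006, 0, -0.019, 0], [0.9, 0.0006, 0, -0.022, 0], [0.9, 0.0006, 0, -0.024, 0], [0.9, 0.0006, 0, -0.024, 0]]]'

```text
t: 12.62
tcp_pos: [0.6101, -0.0485, 0.0463]
tool_rot: [0.531, -0.467, -0.531, -0.467]
force: [-2.0, -0.3, 5.1]
finger_gap: 0.293
```

Request:
send_rows --steps '[[[0.55, 0, 0, 0, 0], [0.5, 0, 0, 0, 0], [0.5, 0, 0, 0.02, 0], [0.5, 0, 0, 0.06, 0], [0.5, -0.02, 0, 0.1, 0], [0.5, -0.05, 0, 0.11, 0], [0.5, -0.05, 0, 0.11, 0], [0.5, -0.05, 0, 0.11, 0]]]'

```text
t: 13.62
tcp_pos: [0.5609, -0.0487, 0.1551]
tool_rot: [0.531, -0.467, -0.53, -0.467]
force: [0.5, 0.6, 0.1]
finger_gap: 0.496
```

```bash
python3 - <<'E'
from h import *
s,b=snap("wrist","w12"); print(s["tcp_pos"],s["finger_gap"],jaw(s)); k=cam("wrist",s)
crop(b,50,100,400,320,2.2,"c15")
s,b=snap("scene","s12"); crop(b,220,190,340,290,6.5,"c16")
E
```

```text
[ 0.56086325 -0.04868539  0.15510664] 0.4962252482937393 97.2776640679399
```

View pics/c15.png

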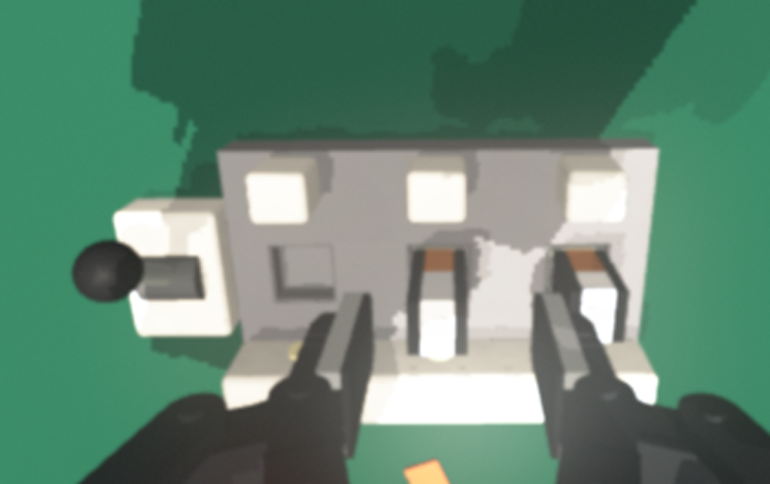

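View pics/c16.png

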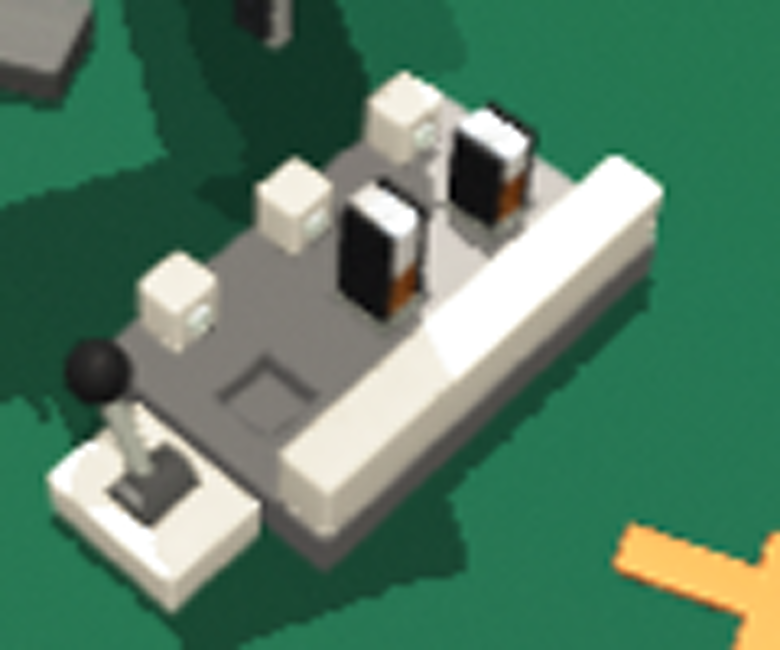

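```bash
python3 - <<'E'
from h import *
cv2.imwrite("pics/c17.png",cv2.resize(load("s12")[90:340,120:420],None,fx=2.6,fy=2.3)); print(proj(cam("scene"),[.561,-.049,.155]))
s,b=snap("top","t12")
E
```

```text
[267.1110369  190.39891424]
```

View pics/c17.png

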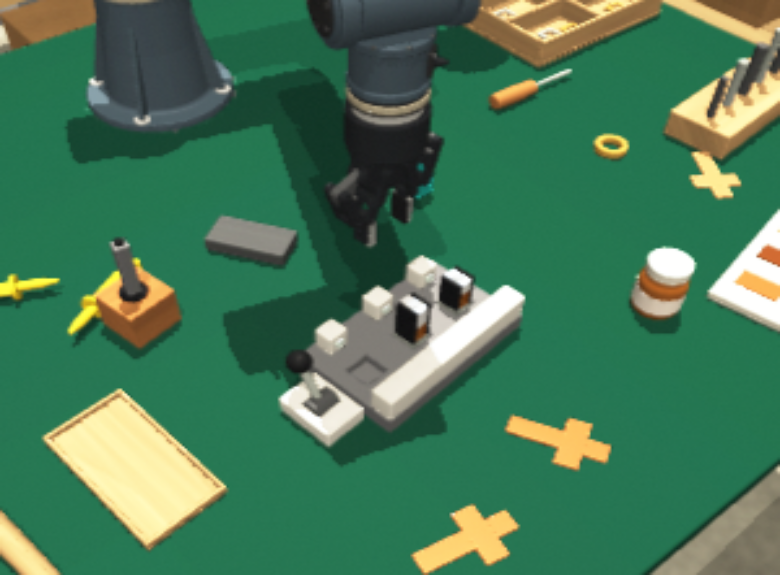

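View pics/t12.png

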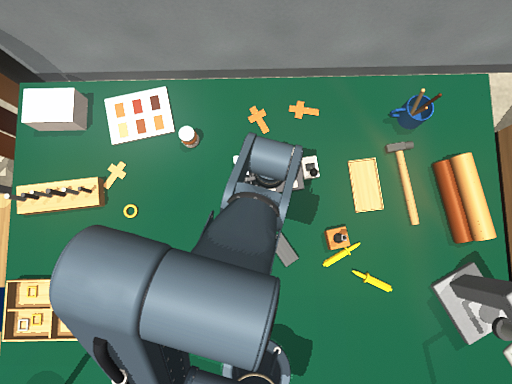

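```bash
python3 - <<'E'
from h import *
s=manip.sense(); k=cam("wrist",s); print(ray(k,(98.4,223),.077), s["tcp_pos"])
print(tri([cam("top"),cam("scene")],[(165+742/5-.4,140+160/5-.4),(220+98/6.5-.4,190+371/6.5-.4)]))
E
```

```text
[ 0.60156073 -0.18501802  0.077     ] [ 0.56085131 -0.04860738  0.15458625]
[ 0.60406551 -0.18594227  0.07598908]
```

Request:
send_rows --steps '[[[1, 0, -0.05, 0, 0], [1, 0, -0.1, 0, 0], [1, 0, -0.1424, 0, 0], [1, 0, -0.1424, 0, 0], [1, 0, -0.1424, -0.05, 0], [1, 0, -0.1424, -0.095, 0], [1, 0, -0.1424, -0.095, 0], [1, 0, -0.1424, -0.095, 0]]]'

```text
t: 14.78
tcp_pos: [0.561, -0.1906, 0.0611]
tool_rot: [0.531, -0.467, -0.531, -0.467]
force: [0.1, -0.3, -0.3]
finger_gap: 0.003
```

```bash
python3 - <<'E'
from h import *
s,b=snap("scene","s13"); print(s["tcp_pos"],s["finger_gap"],s["force"]);crop(b,200,170,340,290,5.5,"c18")
E
```

```text
[ 0.56101661 -0.19060858  0.06111053] 0.0027083100726623126 [ 0.13578427 -0.31806329 -0.30663739]
```

View pics/c18.png

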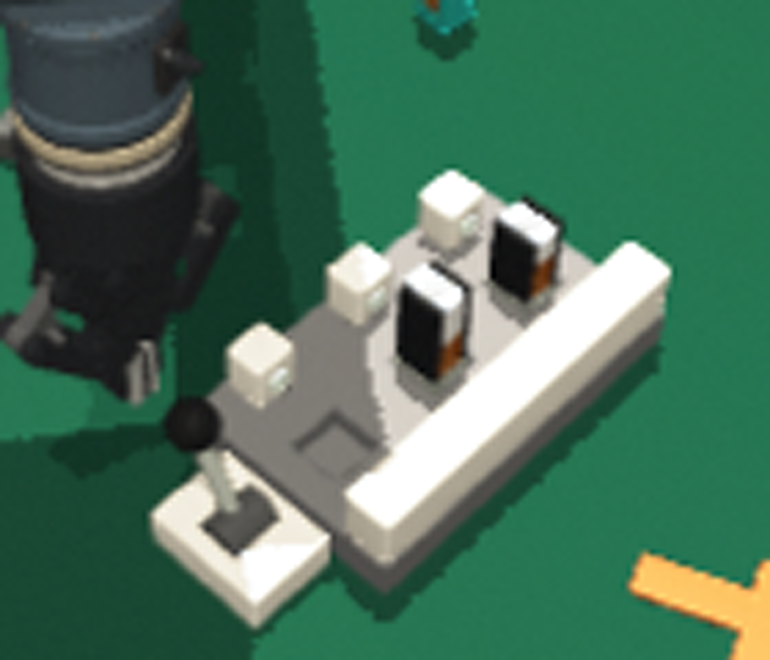

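Request:
send_rows --steps '[[[1, 0.0149, 0.0019, 0, 0], [1, 0.0278, 0.0036, 0, 0], [1, 0.0397, 0.0051, 0, 0], [1, 0.0516, 0.0066, 0, 0], [1, 0.062, 0.008, 0, 0], [1, 0.07, 0.009, 0, 0], [1, 0.07, 0.009, 0, 0]]]'

```text
t: 15.7
tcp_pos: [0.6309, -0.1817, 0.06]
tool_rot: [0.531, -0.467, -0.531, -0.467]
force: [-0.7, -0.4, -0.5]
finger_gap: -0.001
```

```bash
python3 - <<'E'
from h import *
s,b=snap("scene","s14"); print(s["tcp_pos"],s["finger_gap"],s["force"]);crop(b,200,170,340,290,5.5,"c19")
E
```

```text
[ 0.63092684 -0.18170891  0.0600191 ] -0.0008139656411042572 [-0.65992099 -0.41049131 -0.45653354]
```

View pics/c19.png

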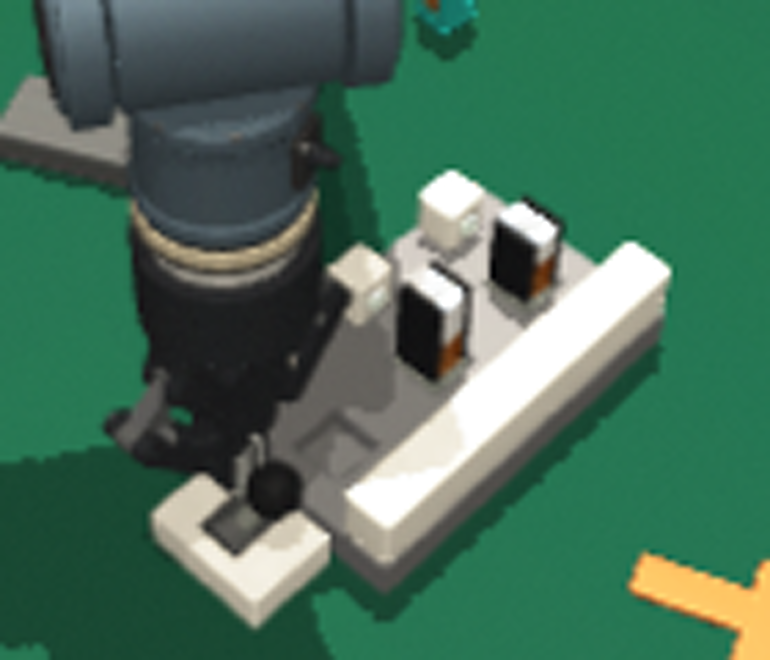

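```bash
python3 - <<'E'
from h import *
p=ray(cam("scene"),(200+274/5.5-.4,170+490/5.5-.4),.076); print(p); a=np.radians(7.3)
print((p[:2]-[.6281,-.1824])@[np.cos(a),np.sin(a)])
E
```

```text
[ 0.65453662 -0.17904154  0.076     ]
0.02664907859896255
```

Request:
send_rows --steps '[[[1, 0.002, 0, 0, 0], [1, 0.002, 0, 0, 0], [1, -0.03, -0.004, 0, 0], [1, -0.06, -0.008, 0.03, 0], [0.5, -0.1, -0.03, 0.08, -0.15], [0.4, -0.15, -0.05, 0.14, -0.3], [0.4, -0.18, -0.06, 0.19, -0.3], [0.4, -0.18, -0.06, 0.19, -0.3]]]'

```text
t: 16.75
tcp_pos: [0.4497, -0.2434, 0.2537]
tool_rot: [-0.457, 0.541, 0.452, 0.542]
force: [1.3, 0.1, 0.2]
finger_gap: 0.598
```

```bash
python3 - <<'E'
from h import *
s,b=snap("wrist","w15"); print(s["tcp_pos"],s["finger_gap"],jaw(s),s["q"])
s,b=snap("scene","s15"); crop(b,120,160,300,290,4.4,"c20")
E
```

```text
[ 0.449683   -0.24339511  0.25365469] 0.5983573745163382 79.98141471771706 [-7.14911275e-01  3.43806373e-01  1.69134770e+00 -3.88695115e-05
  1.10032328e+00 -2.11084108e+00]
```

View pics/w15.png

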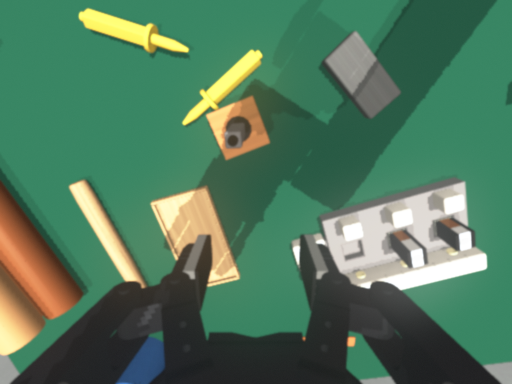

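View pics/c20.png

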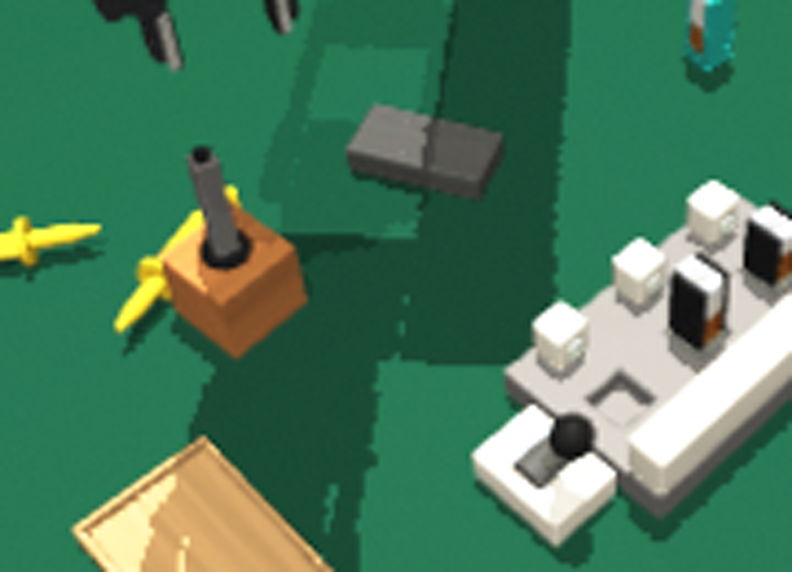

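```bash
python3 - <<'E'
from h import *
kt,ks=cam("top"),cam("scene")
print(tri([kt,ks],[(344.1,237.4),(165.2,194.8)])); print(ray(kt,(338.4,237.6),.06), ray(ks,(120+226/4.4-.4,160+248/4.4-.4),.06))
s=manip.sense();b=load("w15");k=cam("wrist",s); crop(b,190,80,290,180,8,"c21")
print(proj(k,[.4,-.262,.14]),proj(k,[.4,-.262,.06]))
E
```

```text
[ 0.40162335 -0.25726484  0.14245073]
[ 0.40211208 -0.25777839  0.06      ] [ 0.40347717 -0.25739743  0.06      ]
[226.17150029 138.77930613] [233.03418145 128.50401551]
```

View pics/c21.png

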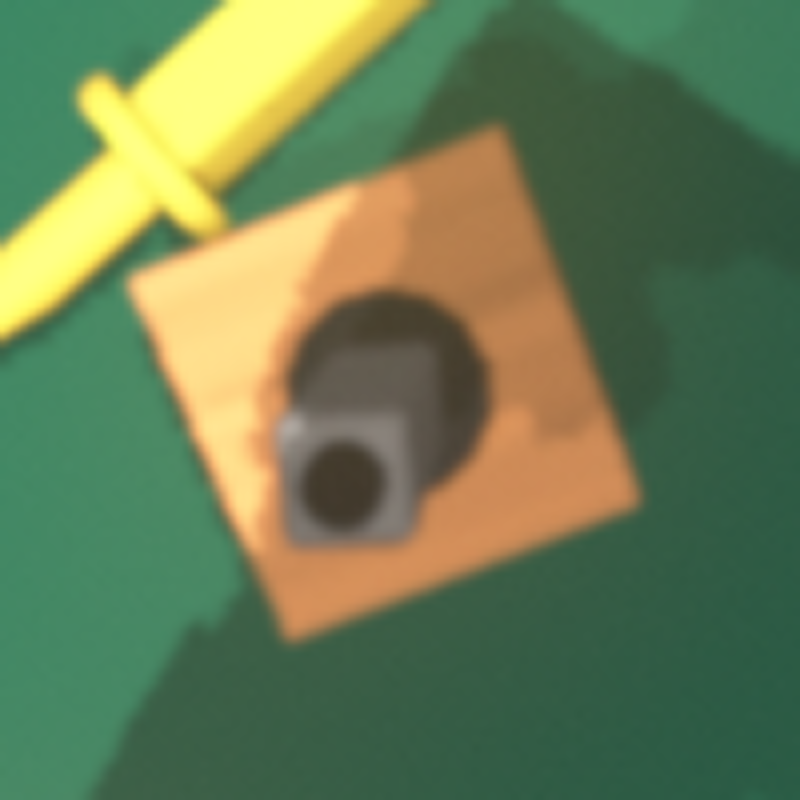

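```bash
python3 - <<'E'
from h import *
s=manip.sense();k=cam("wrist",s); q=lambda x,y,z=.14: ray(k,(190+(x+.5)/8-.5,80+(y+.5)/8-.5),z)[:2]
C=[q(280,413),q(409,406),q(414,541),q(288,547)]
print(np.mean(C,0)); 
for a,b in [(0,1),(3,2),(0,3),(1,2)]:
    d=C[b]-C[a]; print(np.linalg.norm(d),np.degrees(np.arctan2(d[1],d[0])))
print(q(388,390,.06),[np.degrees(np.arctan2(*(q(640,505,.055)-q(290,640,.055))[::-1]))])
print(q(341,485))
E
```

```text
[ 0.40152849 -0.25578837]
0.01492938148908934 83.0742983670082
0.014875207943502989 82.76719588993551
0.015566089243249745 -8.667203155621962
0.015647521439268685 -8.85738636385396
[ 0.40083153 -0.2559623 ] [np.float64(101.2417181826973)]
[ 0.40225314 -0.25673976]
```

Request:
send_rows --steps '[[[0.4, -0.03, -0.008, 0, 0.038], [0.4, -0.048, -0.0133, -0.04, 0.038], [0.4, -0.048, -0.0133, -0.04, 0.038], [0.4, -0.048, -0.0133, -0.04, 0.038]]]'

```text
t: 17.35
tcp_pos: [0.4032, -0.2551, 0.2099]
tool_rot: [-0.465, 0.532, 0.465, 0.533]
force: [0.9, 0.1, 0.6]
finger_gap: 0.6
```

```bash
python3 - <<'E'
from h import *
s,b=snap("wrist","w16"); print(s["tcp_pos"],s["finger_gap"],jaw(s)); k=cam("wrist",s); print(proj(k,[.4018,-.2565,.14]))
crop(b,200,130,310,260,5,"c22")
E
```

```text
[ 0.40323865 -0.2551463   0.2099493 ] 0.6003635899540557 82.29986113102925
[253.53526817 200.80302735]
```

View pics/c22.png

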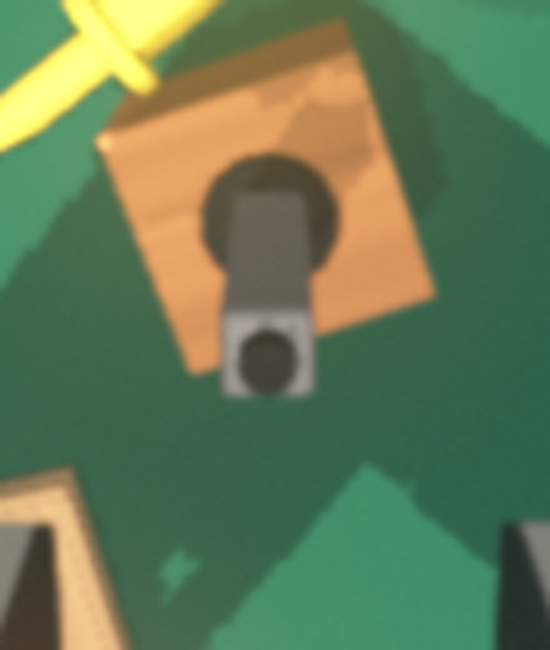

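```bash
python3 - <<'E'
from h import *
s=manip.sense();k=cam("wrist",s); q=lambda x,y,z=.14: ray(k,(200+(x+.5)/5-.5,130+(y+.5)/5-.5),z)
p=q(268,354); print(p,p-s["tcp_pos"]); print(q(270,223,.06), q(268,190,.06))
E
```

```text
[ 0.40208605 -0.25719711  0.14      ] [-0.0015252  -0.00171151 -0.07055358]
[ 0.40206015 -0.25738669  0.06      ] [ 0.39445696 -0.25679482  0.06      ]
```

Request:
send_rows --steps '[[[0.4, -0.0015, -0.0018, -0.05, 0], [0.4, -0.0015, -0.0018, -0.1, 0], [0.4, -0.0015, -0.0018, -0.1195, 0], [0.4, -0.0015, -0.0018, -0.1195, 0], [1, -0.0015, -0.0018, -0.1195, 0], [1, -0.0015, -0.0018, -0.1195, 0], [1, -0.0015, -0.0018, -0.1195, 0], [1, -0.0015, -0.0018, -0.1195, 0]]]' --grip_force 50

```text
t: 18.4
tcp_pos: [0.4015, -0.2577, 0.092]
tool_rot: [-0.466, 0.532, 0.464, 0.533]
force: [0.1, 0.8, 7.0]
finger_gap: 0.179
```

```bash
python3 - <<'E'
from h import *
s,b=snap("wrist","w17"); print(s["tcp_pos"],s["finger_gap"],jaw(s),s["force"]); crop(b,150,180,360,384,2.8,"c23")
s,b=snap("scene","s17"); crop(b,120,160,240,260,6,"c24")
E
```

```text
[ 0.40153662 -0.25765266  0.0920331 ] 0.1786517456696613 82.26361921949629 [0.06559155 0.77717514 7.04313991]
```

View pics/c23.png

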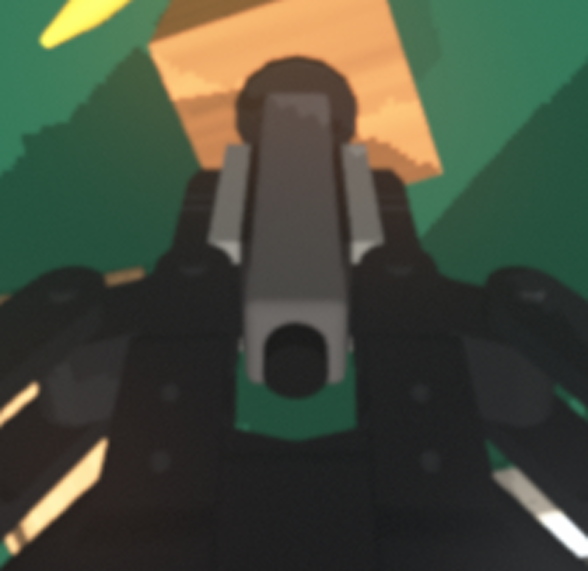

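View pics/c24.png

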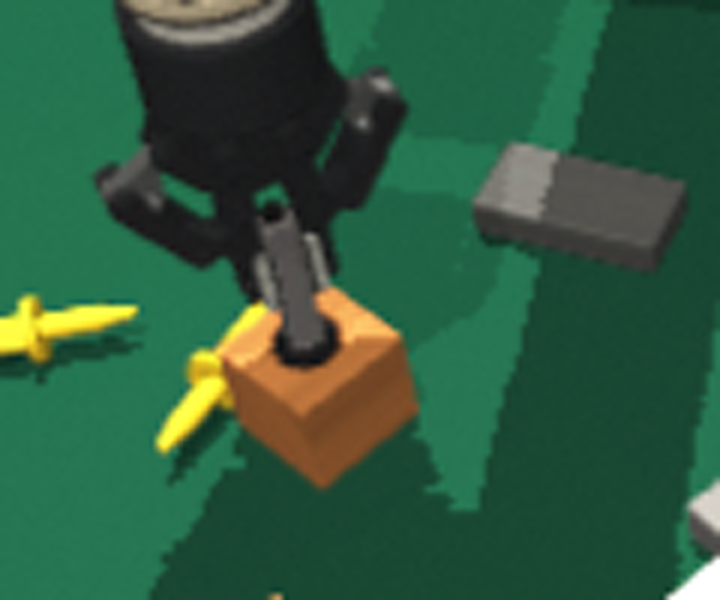

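Request:
send_rows --steps '[[[1, 0, 0, 0.02, 0], [1, 0, 0, 0.05, 0], [1, 0, 0, 0.09, 0], [1, 0, 0, 0.13, 0], [1, 0, 0, 0.13, 0], [1, 0, 0, 0.13, 0]]]'

```text
t: 19.25
tcp_pos: [0.3999, -0.2564, 0.2204]
tool_rot: [-0.465, 0.533, 0.466, 0.533]
force: [0.3, -0.3, -0.4]
finger_gap: 0.181
```

```bash
python3 - <<'E'
from h import *
s=manip.sense();k0=None
s,b=snap("wrist","w18"); print(s["tcp_pos"],s["finger_gap"],jaw(s),s["force"]); crop(b,150,180,360,384,2.8,"c25"); k=cam("wrist",s)
a=s["tcp_pos"]; print("axis proj",proj(k,a-[0,0,.082]),proj(k,a+[0,0,.048]))
s,b=snap("scene","s18"); crop(b,110,90,260,240,5,"c26"); ks=cam("scene"); print(proj(ks,a-[0,0,.082]),proj(ks,a+[0,0,.048]))
E
```

```text
[ 0.39993176 -0.25643575  0.22039606] 0.1807392720129475 82.27131288306296 [ 0.26687477 -0.2665042  -0.35364221]
axis proj [255.36348525 197.18233034] [255.53801999 303.95017576]
[165.39789204 195.36400751] [155.12993977 156.86161544]
```

View pics/c25.png

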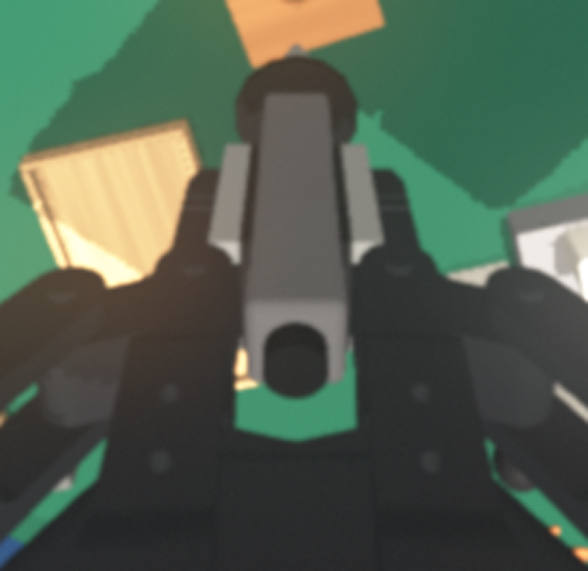

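View pics/c26.png

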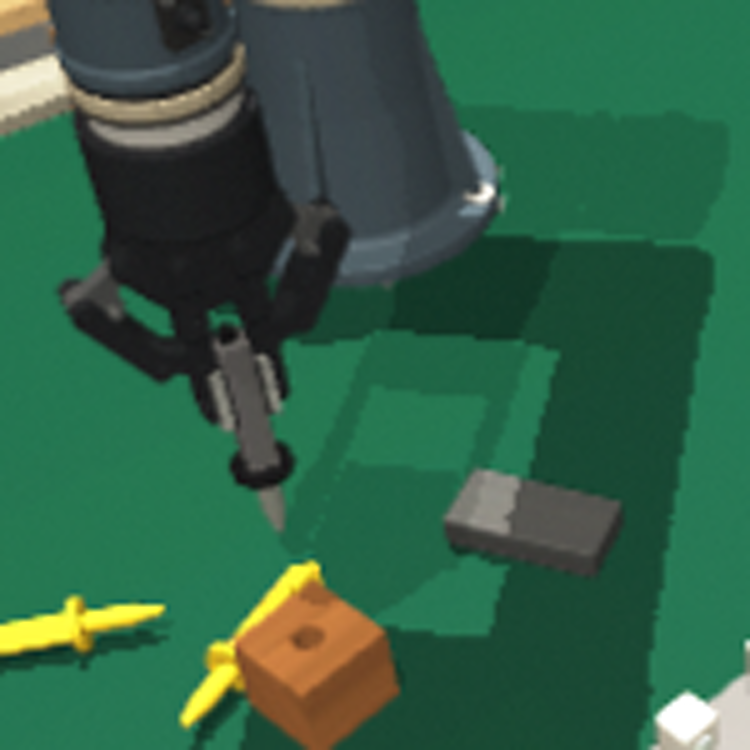

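Request:
send_rows --steps '[[[1, 0.035, 0.035, 0, 0], [1, 0.075, 0.075, 0, 0], [1, 0.115, 0.115, 0, 0], [1, 0.155, 0.155, 0, 0], [1, 0.19, 0.19, 0, 0], [1, 0.21, 0.2085, 0, 0], [1, 0.21, 0.2085, -0.03, 0], [1, 0.21, 0.2085, -0.045, 0]]]'

```text
t: 20.35
tcp_pos: [0.6088, -0.0476, 0.1725]
tool_rot: [-0.464, 0.534, 0.467, 0.531]
force: [-0.5, 0.6, -0.7]
finger_gap: 0.182
```

Request:
send_rows --steps '[[[1, 0, 0, 0, 0], [1, 0, 0, 0, 0], [1, 0, 0, 0, 0]]]'

```text
t: 20.72
tcp_pos: [0.6111, -0.049, 0.1769]
tool_rot: [-0.466, 0.532, 0.464, 0.533]
force: [-0.5, -0.8, -0.2]
finger_gap: 0.178
```

```bash
python3 - <<'E'
from h import *
s,b=snap("wrist","w19"); print(s["tcp_pos"],s["finger_gap"],jaw(s),s["force"]); crop(b,180,150,330,300,5,"c27"); k=cam("wrist",s)
a=s["tcp_pos"]; print("tip proj",proj(k,a-[0,0,.082]))
s,b=snap("scene","s19"); crop(b,230,160,330,260,7.5,"c28"); ks=cam("scene"); print(proj(ks,a-[0,0,.082]))
E
```

```text
[ 0.61114336 -0.04903136  0.17685351] 0.17766571048820967 82.23860945866687 [-0.4720248  -0.82763053 -0.19185343]
tip proj [255.44413888 196.9295625 ]
[278.82227884 217.37047751]
```

View pics/c27.png

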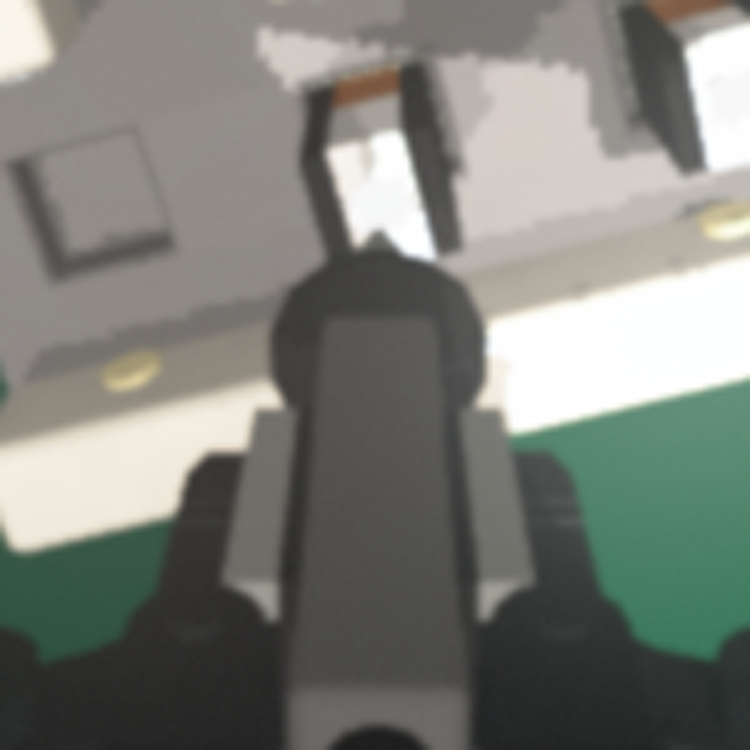

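View pics/c28.png

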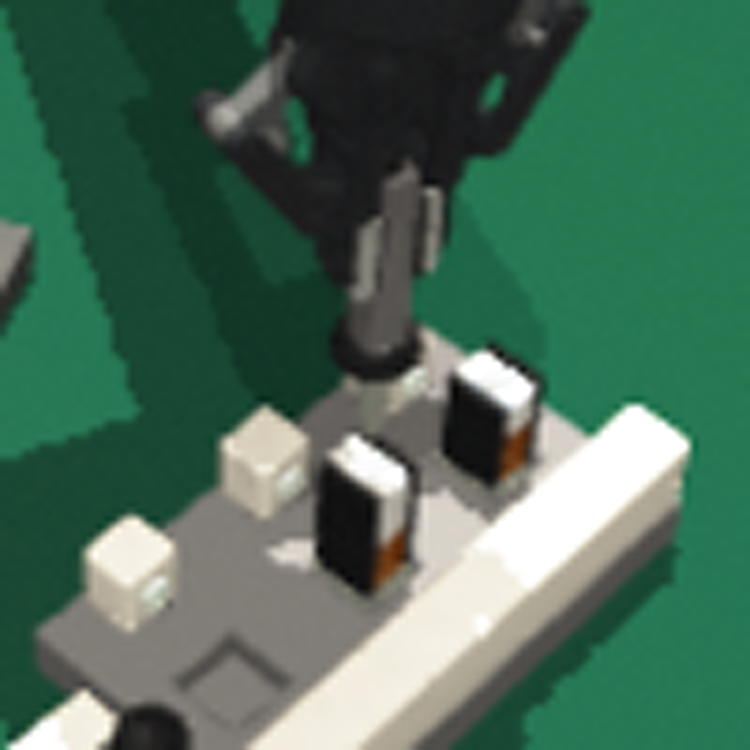

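```bash
python3 - <<'E'
from h import *
s=manip.sense();a=np.array(s["tcp_pos"]).copy();print(a);a[2]=.078; ks=cam("scene"); p=proj(ks,a); print((p-[230,160]+.4)*7.5)
k=cam("wrist",s);p=proj(k,a);print((p-[180,150]+.4)*5)
q=lambda x,y: ray(k,(180+(x+.5)/5-.5,150+(y+.5)/5-.5),.078)
print(q(316,150),q(430,135),q(460,250))  # bar outer corners
E
```

```text
[ 0.61102746 -0.04886618  0.17679208]
[367.12230994 463.68952717]
[379.20608869 205.0320174 ]
[ 0.59870992 -0.05903574  0.078     ] [ 0.59867957 -0.03770875  0.078     ] [ 0.62209961 -0.03484097  0.078     ]
```

Request:
send_rows --steps '[[[1, 0.0005, 0, -0.008, 0], [1, 0.0005, 0, -0.013, 0], [1, 0.0005, 0, -0.0155, 0], [1, 0.0005, 0, -0.0165, 0], [1, 0.0005, 0, -0.0165, 0]]]'

```text
t: 21.45
tcp_pos: [0.6114, -0.0485, 0.1599]
tool_rot: [-0.465, 0.532, 0.465, 0.533]
force: [-0.1, -0.1, 4.8]
finger_gap: 0.179
```

Request:
send_rows --steps '[[[1, 0, 0, -0.0003, 0], [1, 0, 0, -0.0003, 0], [1, 0, 0, -0.0003, 0], [1, 0, 0, -0.0003, 0], [1, 0, 0, -0.0003, 0], [1, 0, 0, -0.0003, 0], [1, 0, 0, -0.0003, 0], [1, 0, 0, -0.0003, 0]]]'

```text
t: 22.45
tcp_pos: [0.6114, -0.0485, 0.1598]
tool_rot: [-0.466, 0.532, 0.465, 0.533]
force: [-0.9, 0.8, 5.4]
finger_gap: 0.18
```

```bash
python3 - <<'E'
from h import *
s,b=snap("wrist","w20"); print(s["tcp_pos"],s["finger_gap"],jaw(s),s["force"]); crop(b,180,150,330,300,4,"c29")
s,b=snap("scene","s20"); crop(b,230,160,330,260,6,"c30")
E
python3 -c "
import cv2,numpy as np
cv2.imwrite('pics/c31.png',np.hstack([cv2.resize(cv2.imread('pics/c29.png'),(400,400)),cv2.resize(cv2.imread('pics/c30.png'),(400,400))]))"
```

```text
[ 0.61143519 -0.04854232  0.15983236] 0.1799587061171417 82.27892722676559 [-0.93668657  0.82382594  5.42118706]
```

View pics/c31.png

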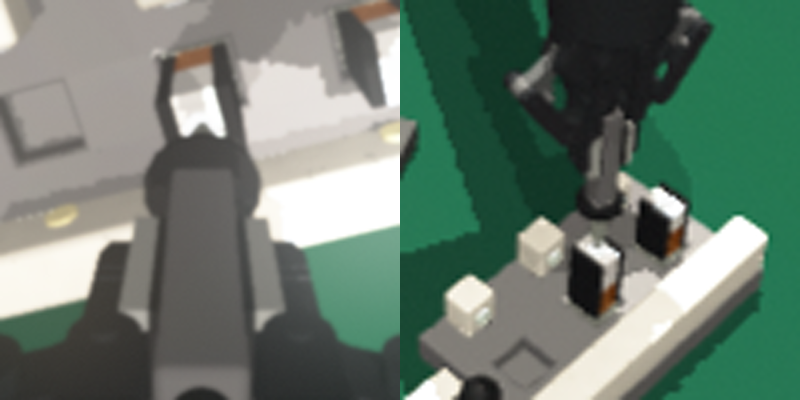

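Request:
send_rows --steps '[[[1, 0, 0, 0.015, 0], [1, -0.0044, 0.035, 0.02, 0], [1, -0.0087, 0.0693, 0.015, 0], [1, -0.0087, 0.0693, 0.006, 0], [1, -0.0087, 0.0693, 0.006, 0], [1, -0.0087, 0.0693, 0.006, 0]]]'

```text
t: 23.3
tcp_pos: [0.6028, 0.0198, 0.1651]
tool_rot: [-0.465, 0.533, 0.465, 0.533]
force: [0.0, -1.3, -0.4]
finger_gap: 0.177
```

```bash
python3 - <<'E'
from h import *
s,b=snap("wrist","w21"); print(s["tcp_pos"],s["finger_gap"],jaw(s),s["force"]); crop(b,180,150,330,300,5,"c32")
k=cam("wrist",s);a=np.array(s["tcp_pos"]).copy();print(a);a[2]=.068; p=proj(k,a);print((p-[180,150]+.4)*5)
s,b=snap("scene","s21"); crop(b,230,160,330,260,7.5,"c33"); ks=cam("scene"); p=proj(ks,a); print((p-[230,160]+.4)*7.5)
E
```

```text
[0.60282961 0.01979088 0.16507384] 0.17740229389459813 82.21393861624617 [ 4.83136383e-04 -1.26009044e+00 -3.90127544e-01]
[0.60282961 0.01979088 0.16507384]
[379.23695667 208.74918134]
[493.40235987 377.57595252]
```

View pics/c32.png

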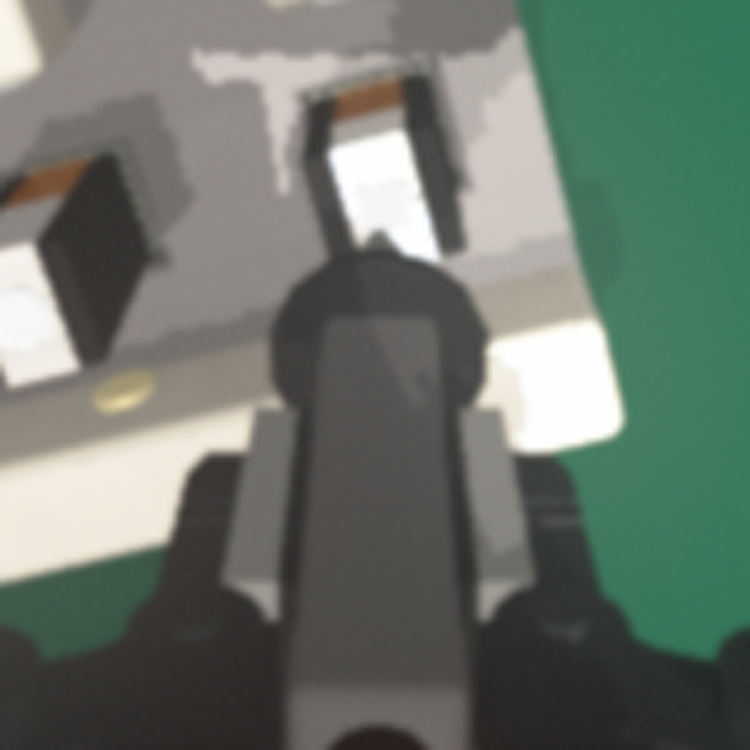

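View pics/c33.png

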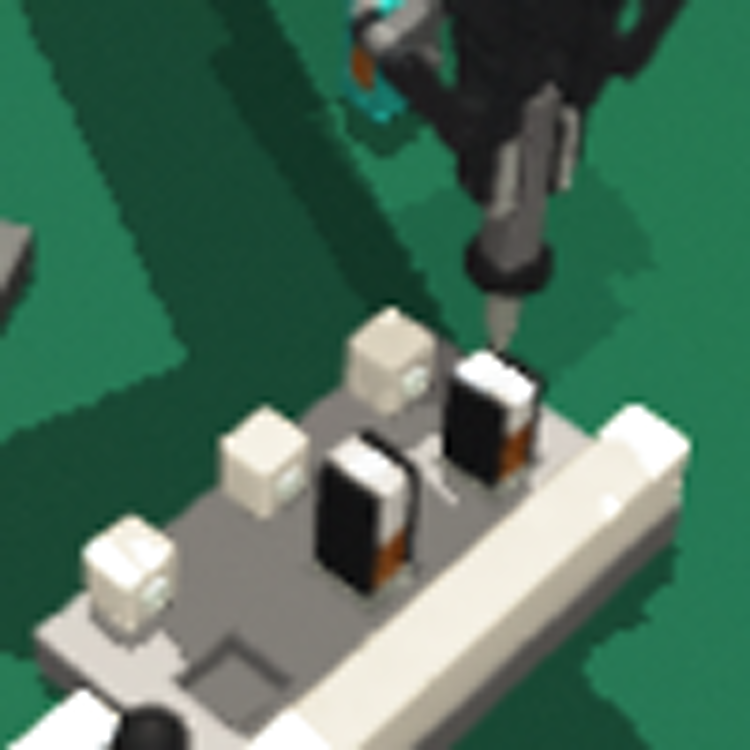

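Request:
send_rows --steps '[[[1, -0.001, 0.001, -0.007, 0], [1, -0.001, 0.001, -0.012, 0], [1, -0.001, 0.001, -0.0145, 0], [1, -0.001, 0.001, -0.016, 0], [1, -0.001, 0.001, -0.016, 0]]]'

```text
t: 24.02
tcp_pos: [0.6017, 0.0218, 0.1499]
tool_rot: [-0.466, 0.532, 0.465, 0.533]
force: [0.1, 1.5, 5.0]
finger_gap: 0.181
```

Request:
send_rows --steps '[[[1, 0, 0, -0.0003, 0], [1, 0, 0, -0.0003, 0], [1, 0, 0, -0.0003, 0], [1, 0, 0, -0.0003, 0], [1, 0, 0, -0.0003, 0], [1, 0, 0, -0.0003, 0], [1, 0, 0, -0.0003, 0], [1, 0, 0, -0.0003, 0]]]'

```text
t: 25.02
tcp_pos: [0.6018, 0.0218, 0.1498]
tool_rot: [-0.466, 0.532, 0.465, 0.533]
force: [-0.8, -0.3, 5.8]
finger_gap: 0.176
```

```bash
python3 - <<'E'
from h import *
s,b=snap("wrist","w22"); print(s["tcp_pos"],s["finger_gap"],jaw(s),s["force"])
s,b2=snap("scene","s22"); 
f=lambda i,x0,y0:cv2.resize(i[y0:y0+100,x0:x0+100],(400,400),interpolation=cv2.INTER_CUBIC)
cv2.imwrite("pics/c34.png",np.hstack([f(b,205,150),f(b2,230,160)]))
E
```

```text
[0.6018135  0.0218015  0.14981286] 0.17631386184214634 82.28504412213604 [-0.77905508 -0.26253098  5.81533149]
```

View pics/c34.png

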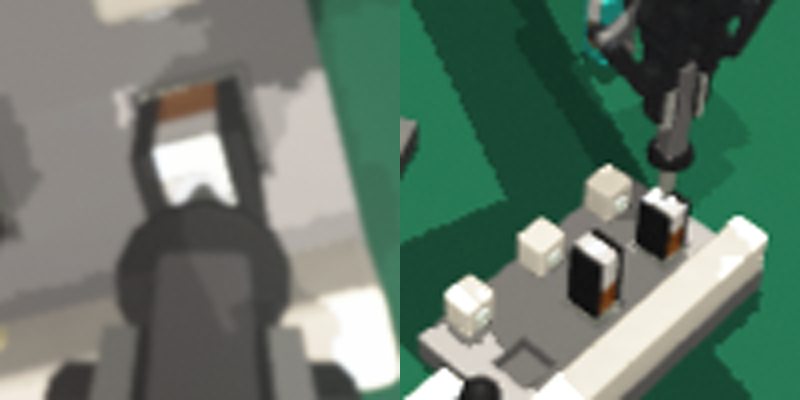

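Request:
send_rows --steps '[[[1, 0, 0, 0.03, 0], [1, -0.01, -0.02, 0.07, 0], [1, -0.04, -0.06, 0.07, 0], [1, -0.07, -0.105, 0.07, 0], [1, -0.1, -0.15, 0.07, 0], [1, -0.135, -0.195, 0.07, 0], [1, -0.17, -0.24, 0.07, 0], [1, -0.19, -0.265, 0.07, 0]]]'

```text
t: 26.12
tcp_pos: [0.4099, -0.2451, 0.2186]
tool_rot: [-0.465, 0.533, 0.464, 0.533]
force: [1.4, -0.1, -1.2]
finger_gap: 0.174
```

Request:
send_rows --steps '[[[1, -0.0103, -0.0145, 0, 0], [1, -0.0103, -0.0145, -0.03, 0], [1, -0.0103, -0.0145, -0.06, 0], [1, -0.0103, -0.0145, -0.065, 0], [1, -0.0103, -0.0145, -0.065, 0]]]'

```text
t: 26.75
tcp_pos: [0.4013, -0.2578, 0.1538]
tool_rot: [-0.465, 0.533, 0.465, 0.533]
force: [-0.1, 0.4, -1.0]
finger_gap: 0.176
```

```bash
python3 - <<'E'
from h import *
s,b=snap("wrist","w23"); print(s["tcp_pos"],s["finger_gap"],jaw(s),s["force"]); crop(b,180,110,330,260,5,"c35"); k=cam("wrist",s)
a=np.array(s["tcp_pos"]); p=proj(k,a-[0,0,.082]); print((p-[180,110]+.4)*5)
s,b=snap("scene","s23"); crop(b,120,150,220,250,7,"c36"); ks=cam("scene"); p=proj(ks,a-[0,0,.082]); print((p-[120,150]+.4)*7)
a[2]=.055; print((proj(ks,a)-[120,150]+.4)*7,(proj(k,a)-[180,110]+.4)*5)
E
```

```text
[ 0.40130686 -0.25780235  0.15381464] 0.1757130428128274 82.28518780020217 [-0.12946514  0.43011976 -1.02763269]
[379.10207263 437.51189175]
[350.62912738 441.99678302]
[358.1101851  469.93794483] [379.08878031 405.88770905]
```

View pics/c35.png

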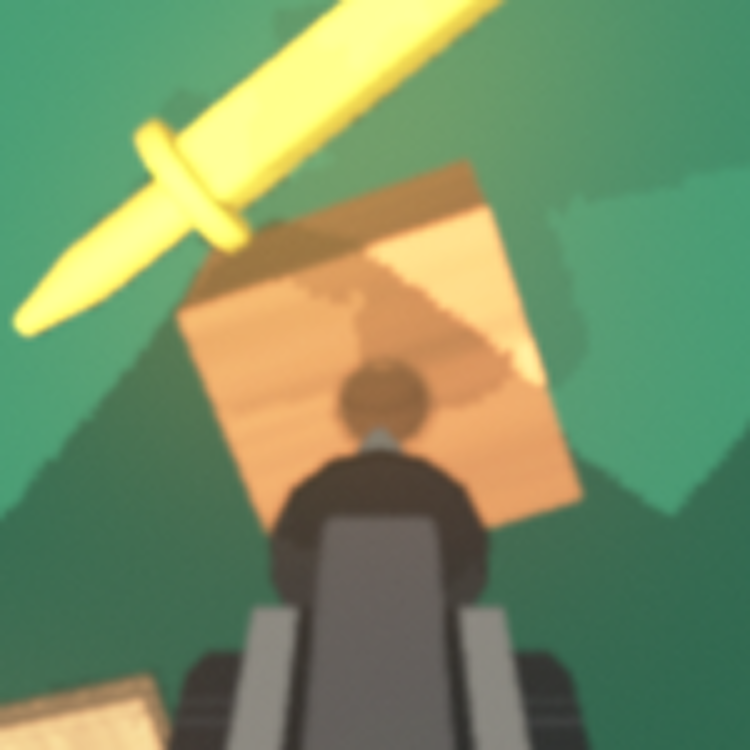

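View pics/c36.png

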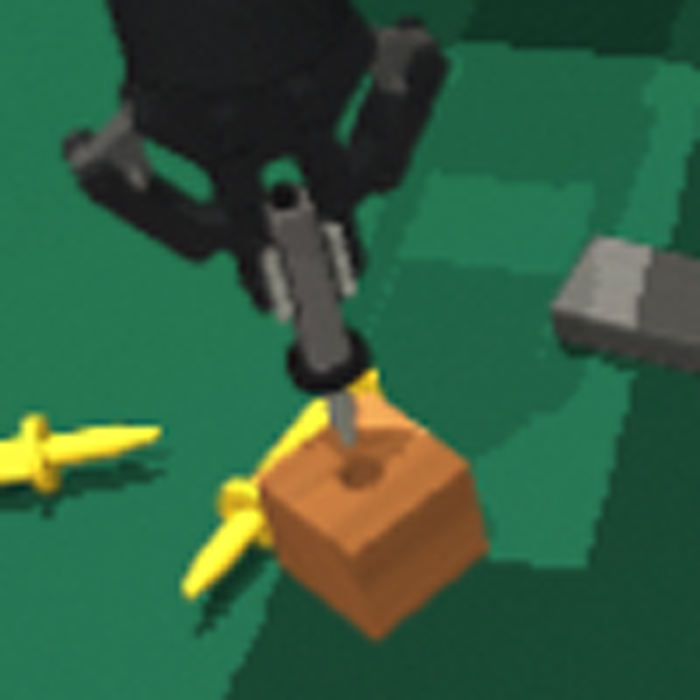

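Request:
send_rows --steps '[[[1, -0.0003, 0.0008, -0.01, 0], [1, -0.0003, 0.0008, -0.02, 0], [1, -0.0003, 0.0008, -0.03, 0], [1, -0.0003, 0.0008, -0.04, 0], [1, -0.0003, 0.0008, -0.04, 0]]]'

```text
t: 27.48
tcp_pos: [0.4003, -0.2564, 0.1127]
tool_rot: [-0.464, 0.533, 0.466, 0.533]
force: [0.6, 0.6, -0.4]
finger_gap: 0.178
```

Request:
send_rows --steps '[[[1, 0, 0, -0.008, 0], [1, 0, 0, -0.015, 0], [1, 0, 0, -0.019, 0], [1, 0, 0, -0.021, 0], [1, 0, 0, -0.021, 0]]]'

```text
t: 28.1
tcp_pos: [0.4008, -0.2569, 0.0926]
tool_rot: [-0.465, 0.533, 0.465, 0.533]
force: [-0.5, -0.1, -0.9]
finger_gap: 0.177
```

Nearly home; release and rise.

Request:
send_rows --steps '[[[1, 0, 0, -0.0005, 0], [0.7, 0, 0, -0.0005, 0], [0.5, 0, 0, -0.0005, 0], [0.5, 0, 0, -0.0005, 0], [0.5, 0, 0, 0.03, 0], [0.5, 0, 0, 0.08, 0], [0.5, 0, 0, 0.13, 0], [0.5, 0, 0, 0.13, 0]]]'

```text
t: 29.1
tcp_pos: [0.4028, -0.2588, 0.2265]
tool_rot: [-0.469, 0.532, 0.462, 0.533]
force: [-0.3, -0.2, -0.1]
finger_gap: 0.5
```

```bash
python3 - <<'E'
from h import *
s,b=snap("wrist","w24"); print(s["tcp_pos"],s["finger_gap"],jaw(s),s["force"]); 
s,b2=snap("scene","s24")
f=lambda i,x0,y0:cv2.resize(i[y0:y0+130,x0:x0+130],(400,400),interpolation=cv2.INTER_CUBIC)
cv2.imwrite("pics/c37.png",np.hstack([f(b,190,120),f(b2,120,140)]))
E
```

```text
[ 0.4027626  -0.25876921  0.22646765] 0.4997119374237013 82.28800466967895 [-0.28347438 -0.15573424 -0.14285339]
```

View pics/c37.png

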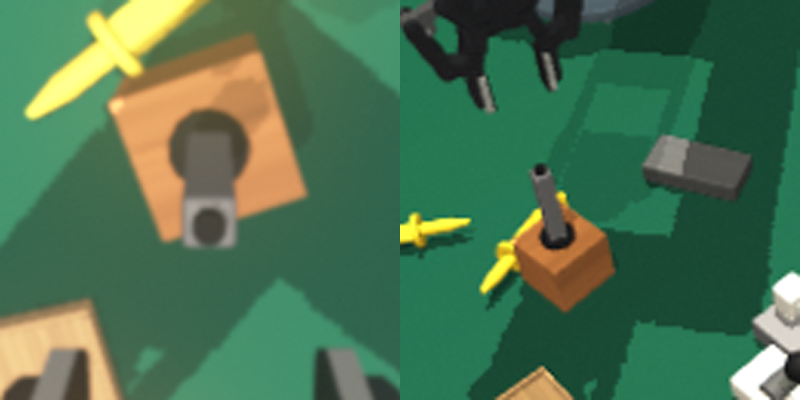

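Request:
send_rows --steps '[[[1, 0.05, 0.014, 0, 0.13], [1, 0.1, 0.028, 0, 0.262], [1, 0.15, 0.042, 0, 0.262], [1, 0.2, 0.056, 0, 0.262], [1, 0.25, 0.07, 0, 0.262], [1, 0.294, 0.083, 0, 0.262], [1, 0.294, 0.083, 0, 0.262], [1, 0.294, 0.083, 0, 0.262]]]'

```text
t: 30.2
tcp_pos: [0.6931, -0.1735, 0.22]
tool_rot: [-0.529, 0.468, 0.533, 0.466]
force: [-0.5, 0.2, 0.2]
finger_gap: -0.002
```

```bash
python3 - <<'E'
from h import *
s,b=snap("wrist","w25"); print(s["tcp_pos"],s["finger_gap"],jaw(s),s["force"]); cv2.imwrite("pics/c38.png",cv2.resize(b,(768,576)))
k=cam("wrist",s);print(proj(k,[.6567,-.1788,.075])*1.5)
E
```

```text
[ 0.69314722 -0.17347884  0.2200474 ] -0.002475558945344871 97.29946241501727 [-0.54710326  0.16204247  0.15728719]
[381.50272689 216.17197013]
```

View pics/c38.png

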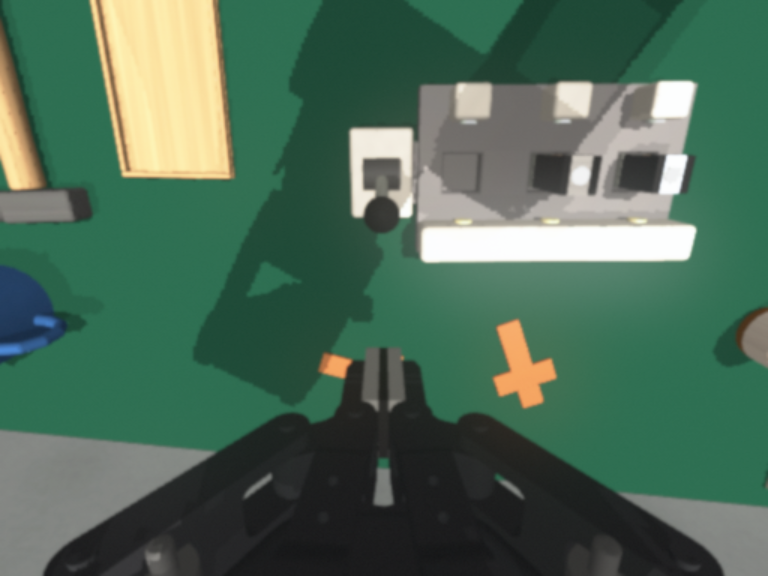

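Request:
send_rows --steps '[[[1, 0.001, 0, -0.06, 0], [1, 0.001, 0, -0.12, 0], [1, 0.001, 0, -0.16, 0], [1, 0.001, 0, -0.16, 0], [1, 0.001, 0, -0.16, 0]]]'

```text
t: 30.88
tcp_pos: [0.6964, -0.1749, 0.0646]
tool_rot: [0.531, -0.467, -0.53, -0.468]
force: [0.5, 0.3, 0.4]
finger_gap: 0.005
```

Request:
send_rows --steps '[[[1, -0.0149, -0.0019, 0, 0], [1, -0.0278, -0.0036, 0, 0], [1, -0.0397, -0.0051, 0, 0], [1, -0.0516, -0.0066, 0, 0], [1, -0.062, -0.008, 0, 0], [1, -0.07, -0.009, 0, 0], [1, -0.07, -0.009, 0, 0]]]'

```text
t: 31.75
tcp_pos: [0.6268, -0.1827, 0.0625]
tool_rot: [0.531, -0.467, -0.53, -0.468]
force: [3.7, 0.8, -2.3]
finger_gap: 0.0
```

```bash
python3 - <<'E'
from h import *
s,b=snap("scene","s26"); print(s["tcp_pos"],s["finger_gap"],jaw(s),s["force"]); crop(b,200,170,340,290,5.5,"c39")
E
```

```text
[ 0.62680595 -0.18274491  0.06251347] 0.00012896395653443947 97.22287514672064 [ 3.71843253  0.75993609 -2.3230977 ]
```

View pics/c39.png

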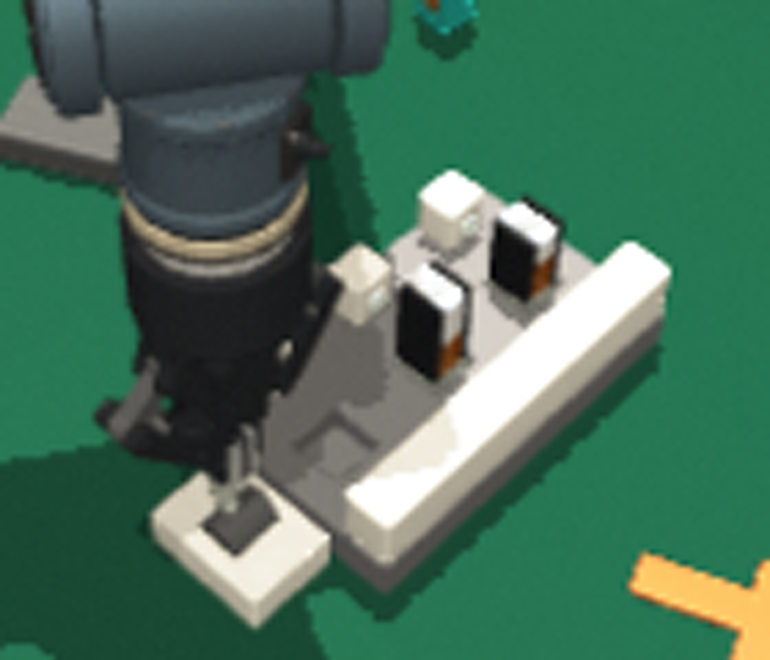

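Request:
send_rows --steps '[[[1, 0.025, 0.003, 0, 0], [1, 0.03, 0.003, 0.04, 0], [1, 0.02, 0.02, 0.09, 0], [0.7, 0, 0.06, 0.11, 0], [0.5, -0.03, 0.1, 0.11, 0], [0.5, -0.065, 0.134, 0.11, 0], [0.5, -0.065, 0.134, 0.11, 0], [0.5, -0.065, 0.134, 0.11, 0]]]'

```text
t: 32.8
tcp_pos: [0.561, -0.0492, 0.1728]
tool_rot: [0.531, -0.467, -0.531, -0.467]
force: [0.6, -0.5, 0.6]
finger_gap: 0.504
```

```bash
python3 - <<'E'
from h import *
s,b=snap("wrist","w27"); print(s["tcp_pos"],s["finger_gap"],jaw(s),s["force"]); crop(b,50,100,400,320,2.2,"c40")
s,b2=snap("scene","s27"); crop(b2,100,150,360,345,3,"c41")
E
```

```text
[ 0.56101978 -0.04923906  0.1728011 ] 0.5038099081031135 97.31331051939854 [ 0.61784763 -0.53940437  0.5729903 ]
```

View pics/c40.png

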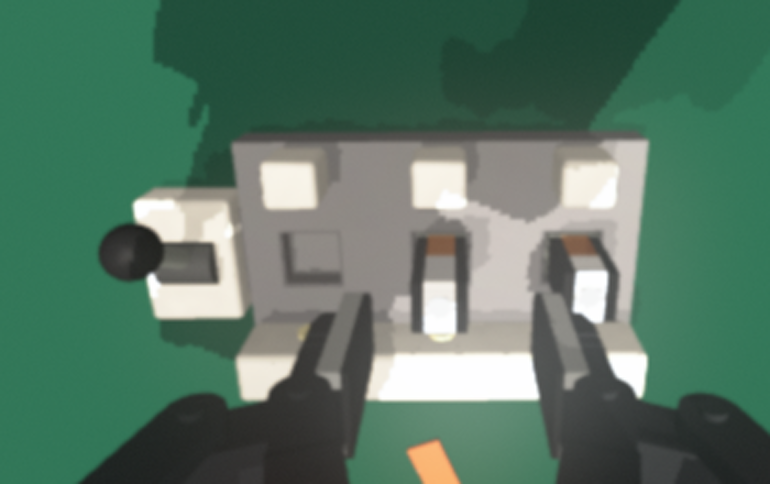

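View pics/c41.png

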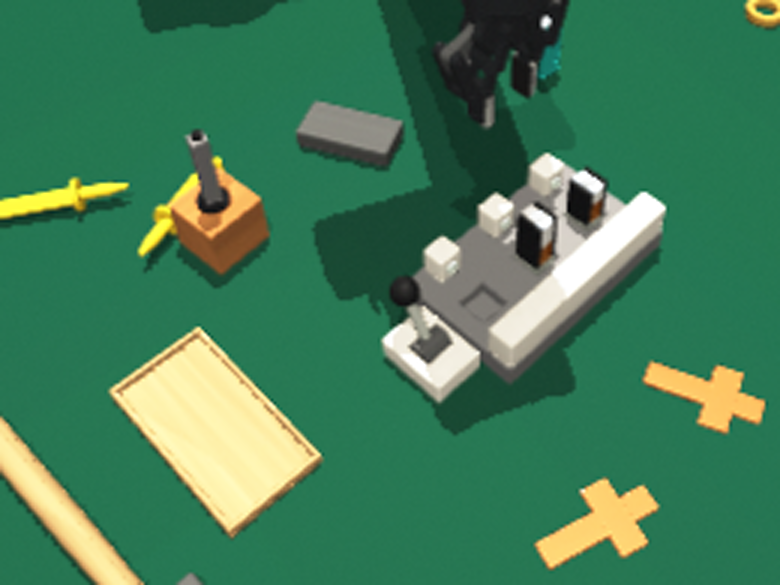

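Request:
send_rows --steps '[[[0.5, 0.0498, 0.0005, 0, 0], [0.5, 0.0498, 0.0005, -0.03, 0], [0.5, 0.0498, 0.0005, -0.08, 0], [0.5, 0.0498, 0.0005, -0.12, 0], [0.5, 0.0498, 0.0005, -0.1245, 0], [0.5, 0.0498, 0.0005, -0.1245, 0], [0.9, 0.0498, 0.0005, -0.1245, 0], [0.9, 0.0498, 0.0005, -0.1245, 0]]]' --grip_force 40

```text
t: 33.9
tcp_pos: [0.6121, -0.0489, 0.0502]
tool_rot: [0.532, -0.467, -0.529, -0.468]
force: [0.3, -0.1, 2.6]
finger_gap: 0.294
```

Request:
send_rows --steps '[[[0.9, 0, 0, 0, 0], [0.9, 0, 0, 0, 0], [0.9, 0, 0, 0.02, 0], [0.9, 0, 0, 0.05, 0]]]'

```text
t: 34.4
tcp_pos: [0.6095, -0.048, 0.098]
tool_rot: [-0.53, 0.468, 0.532, 0.467]
force: [0.1, 0.5, -0.9]
finger_gap: 0.294
```

```bash
python3 - <<'E'
from h import *
s,b=snap("wrist","w28"); print(s["tcp_pos"],s["finger_gap"],jaw(s),s["force"]); crop(b,150,150,350,350,3.5,"c42")
kt=cam("top"); b=load("t12"); x0,y0=335,145
crop(b,335,145,400,225,7,"c43")
E
```

```text
[ 0.6094734  -0.04800109  0.09796833] 0.29426817846603204 97.29162885652906 [ 0.0861885   0.48115122 -0.91238399]
```

View pics/c42.png

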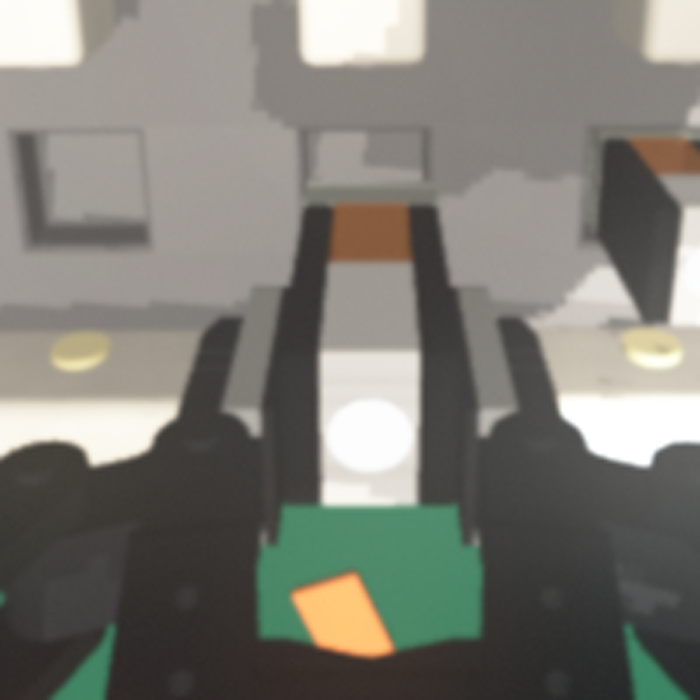

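View pics/c43.png

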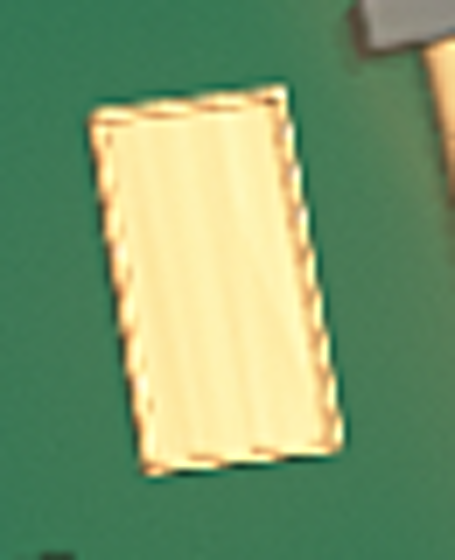

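Request:
send_rows --steps '[[[0.9, 0, 0, 0.04, 0], [0.9, 0, -0.03, 0.08, 0], [0.9, 0, -0.08, 0.08, 0], [0.9, 0, -0.135, 0.08, 0], [0.9, 0, -0.19, 0.08, 0], [0.9, 0, -0.245, 0.08, 0], [0.9, 0, -0.29, 0.08, 0], [0.9, -0.002, -0.312, 0.08, 0]]]'

```text
t: 35.45
tcp_pos: [0.6079, -0.3627, 0.1775]
tool_rot: [-0.53, 0.468, 0.53, 0.468]
force: [0.6, 0.7, -0.7]
finger_gap: 0.294
```

Request:
send_rows --steps '[[[0.9, 0, 0, -0.04, 0], [0.9, 0, 0, -0.08, 0], [0.9, 0, 0, -0.1, 0], [0.9, 0, 0, -0.1, 0]]]'

```text
t: 35.95
tcp_pos: [0.6077, -0.3587, 0.0764]
tool_rot: [-0.529, 0.467, 0.533, 0.467]
force: [-0.3, 0.5, -0.7]
finger_gap: 0.295
```

```bash
python3 - <<'E'
from h import *
kt=cam("top"); C=[ray(kt,(335+x/7-.4,145+y/7-.4),.012)[:2] for x,y in [(95,110),(285,88),(345,452),(148,475)]]; print(np.mean(C,0), [np.degrees(np.arctan2(*(C[0]-C[3])[::-1])),np.degrees(np.arctan2(*(C[1]-C[2])[::-1]))])
s,b=snap("wrist","w29"); print(s["tcp_pos"],s["finger_gap"],jaw(s),s["force"]); 
s,b2=snap("scene","s29"); crop(b2,110,200,240,340,5,"c44"); cv2.imwrite("pics/c45.png",cv2.resize(b,(640,480)))
E
```

```text
[ 0.57124442 -0.36274694] [np.float64(5.433469931417487), np.float64(5.966173151472288)]
[ 0.60769795 -0.35868633  0.07636678] 0.2946080555847405 97.3353089696143 [-0.33714477  0.49399286 -0.68899441]
```

View pics/c44.png

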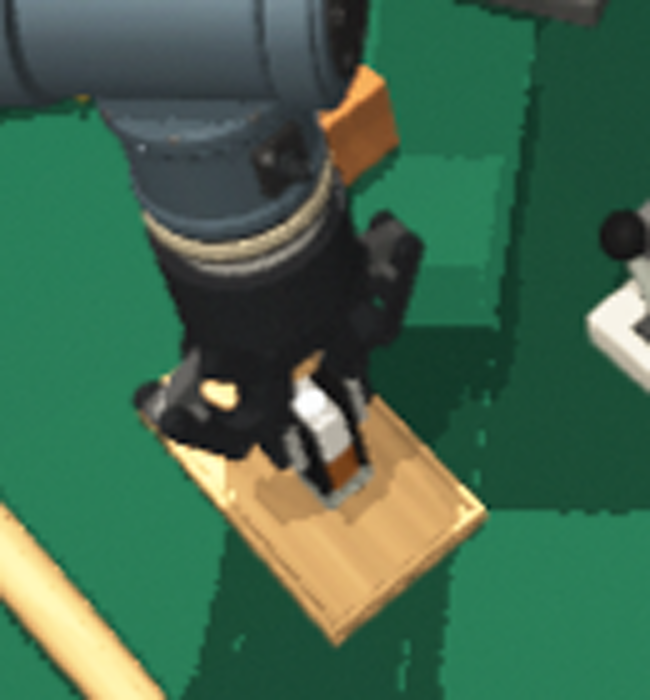

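View pics/c45.png

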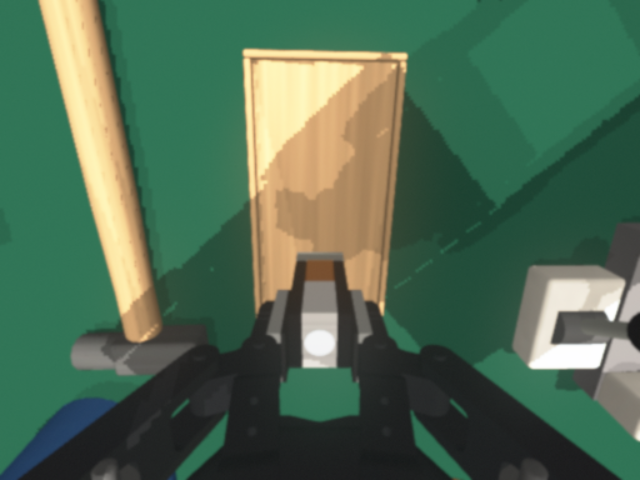

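Request:
send_rows --steps '[[[0.9, 0, 0, -0.015, 0], [0.9, 0, 0, -0.025, 0], [0.9, 0, 0, -0.029, 0], [0.9, 0, 0, -0.031, 0], [0.9, 0, 0, -0.031, 0]]]'

```text
t: 36.67
tcp_pos: [0.6086, -0.3605, 0.0472]
tool_rot: [0.531, -0.467, -0.531, -0.467]
force: [-0.1, 0.1, -2.1]
finger_gap: 0.296
```

Request:
send_rows --steps '[[[0.9, 0, 0, -0.001, 0], [0.9, 0, 0, -0.002, 0], [0.9, 0, 0, -0.002, 0]]]'

```text
t: 37.05
tcp_pos: [0.6089, -0.3606, 0.0462]
tool_rot: [0.531, -0.467, -0.53, -0.467]
force: [-0.5, 0.8, 5.6]
finger_gap: 0.298
```

Floor contact (5.6 N). Release.

Request:
send_rows --steps '[[[0.6, 0, 0, 0, 0], [0.5, 0, 0, 0, 0], [0.5, 0, 0, 0, 0], [0.5, 0, 0, 0.03, 0], [0.5, 0, 0, 0.08, 0], [0.5, 0, 0.02, 0.13, 0], [0.5, 0, 0.07, 0.13, 0], [0.5, 0, 0.12, 0.13, 0]]]'

```text
t: 38.05
tcp_pos: [0.6088, -0.2398, 0.1763]
tool_rot: [0.531, -0.467, -0.53, -0.468]
force: [0.6, -0.1, -0.2]
finger_gap: 0.5
```

Request:
send_rows --steps '[[[0.5, 0, 0.06, 0, 0], [0.5, -0.01, 0.12, 0, 0], [0.5, -0.02, 0.18, 0, 0], [0.5, -0.03, 0.22, 0, 0], [0.5, -0.045, 0.261, 0, 0], [0.5, -0.045, 0.261, 0, 0], [0.5, -0.045, 0.261, 0, 0]]]'

```text
t: 38.92
tcp_pos: [0.5642, 0.0203, 0.1754]
tool_rot: [0.531, -0.467, -0.53, -0.467]
force: [1.3, -0.6, -0.8]
finger_gap: 0.503
```

```bash
python3 - <<'E'
from h import *
s,b=snap("wrist","w30"); print(s["tcp_pos"],s["finger_gap"],jaw(s),s["force"]); 
s,b2=snap("scene","s30"); crop(b2,110,160,340,340,3.3,"c46"); cv2.imwrite("pics/c47.png",cv2.resize(b,(640,480)))
E
```

```text
[0.56416083 0.02031471 0.17537972] 0.5026950779639369 97.31950418472168 [ 1.250478   -0.5836505  -0.79559588]
```

View pics/c46.png

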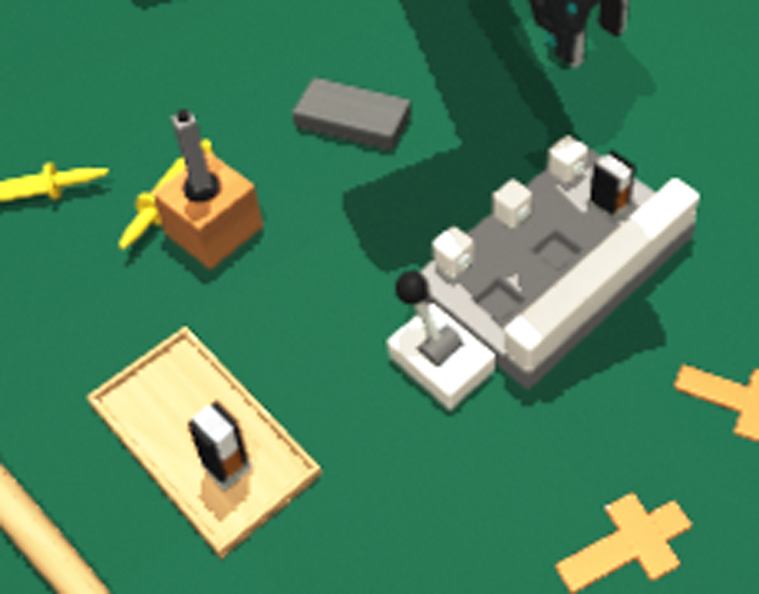

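View pics/c47.png

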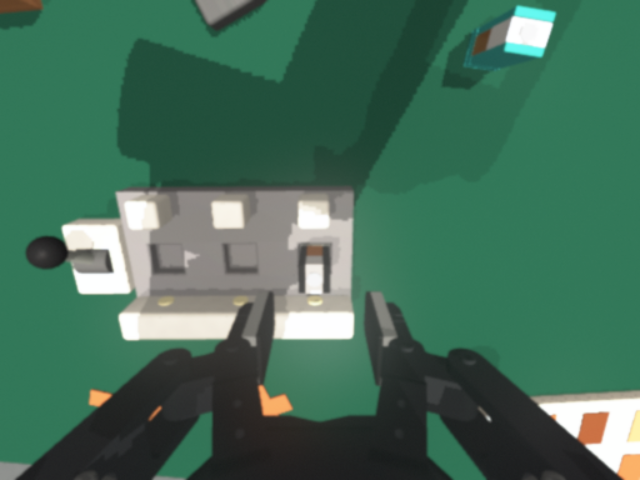

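Request:
send_rows --steps '[[[0.5, 0.0388, 0.0005, 0, 0], [0.5, 0.0388, 0.0005, -0.04, 0], [0.5, 0.0388, 0.0005, -0.09, 0], [0.5, 0.0388, 0.0005, -0.13, 0], [0.5, 0.0388, 0.0005, -0.137, 0], [0.5, 0.0388, 0.0005, -0.137, 0], [0.9, 0.0388, 0.0005, -0.137, 0], [0.9, 0.0388, 0.0005, -0.137, 0]]]'

```text
t: 40.02
tcp_pos: [0.6039, 0.0208, 0.0401]
tool_rot: [0.532, -0.466, -0.53, -0.468]
force: [-0.6, -0.4, 1.6]
finger_gap: 0.297
```

Request:
send_rows --steps '[[[0.9, 0, 0, 0, 0], [0.9, 0, 0, 0, 0]]]'

```text
t: 40.28
tcp_pos: [0.6039, 0.0208, 0.0401]
tool_rot: [0.532, -0.466, -0.53, -0.468]
force: [-0.3, -1.4, 5.8]
finger_gap: 0.3
```

Request:
send_rows --steps '[[[0.9, 0, 0, 0.02, 0], [0.9, 0, 0, 0.06, 0], [0.9, 0, -0.02, 0.11, 0], [0.9, -0.01, -0.07, 0.13, 0], [0.9, -0.02, -0.125, 0.13, 0], [0.9, -0.03, -0.18, 0.13, 0], [0.9, -0.045, -0.235, 0.13, 0], [0.9, -0.055, -0.29, 0.13, 0]]]'

```text
t: 41.28
tcp_pos: [0.5464, -0.2701, 0.1684]
tool_rot: [-0.531, 0.467, 0.531, 0.467]
force: [1.3, -0.1, -1.3]
finger_gap: 0.296
```

```bash
python3 - <<'E'
from h import *
s,b=snap("wrist","w31"); print(s["tcp_pos"],s["finger_gap"],jaw(s),s["force"]); cv2.imwrite("pics/c48.png",cv2.resize(b,(640,480)))
k=cam("wrist",s); print(proj(k,[.533,-.3665,.004])*1.25,proj(k,[.609,-.3605,.074])*1.25)
E
```

```text
[ 0.54636964 -0.27007774  0.16840782] 0.2964160574091893 97.2851384506787 [ 1.3246525  -0.12777783 -1.32019329]
[215.89206399 188.29789233] [195.35805131 300.9324439 ]
```

View pics/c48.png

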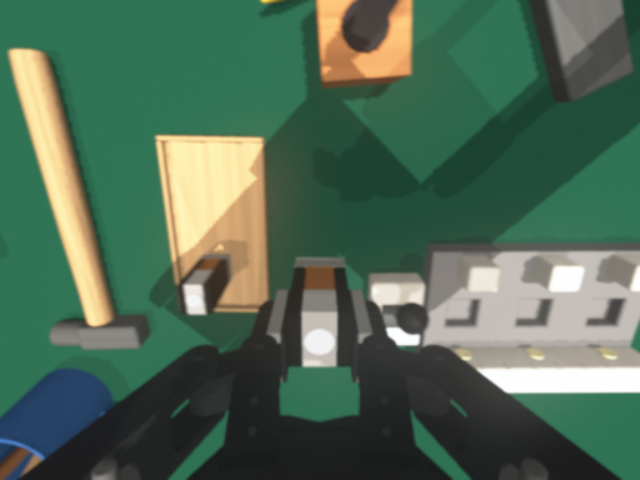

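Request:
send_rows --steps '[[[0.9, -0.008, -0.05, 0, 0], [0.9, -0.015, -0.097, 0, 0], [0.9, -0.015, -0.097, -0.04, 0], [0.9, -0.015, -0.097, -0.08, 0], [0.9, -0.015, -0.097, -0.115, 0], [0.9, -0.015, -0.097, -0.125, 0], [0.9, -0.015, -0.097, -0.128, 0], [0.9, -0.015, -0.097, -0.128, 0]]]'

```text
t: 42.32
tcp_pos: [0.5332, -0.3665, 0.0415]
tool_rot: [0.532, -0.467, -0.53, -0.467]
force: [-0.7, -1.4, -1.0]
finger_gap: 0.3
```

Request:
send_rows --steps '[[[0.9, 0, 0, -0.002, 0], [0.9, 0, 0, -0.004, 0], [0.9, 0, 0, -0.005, 0], [0.9, 0, 0, -0.005, 0]]]'

```text
t: 42.82
tcp_pos: [0.5326, -0.3661, 0.0362]
tool_rot: [0.531, -0.467, -0.53, -0.467]
force: [-1.1, 0.3, 4.7]
finger_gap: 0.299
```

Request:
send_rows --steps '[[[0.6, 0, 0, 0, 0], [0.5, 0, 0, 0, 0], [0.5, 0, 0, 0, 0], [0.5, 0, 0, 0.03, 0], [0.5, 0, 0, 0.08, 0], [0.5, 0, 0.02, 0.14, 0], [0.5, 0, 0.07, 0.18, 0], [0.5, 0, 0.12, 0.2, 0]]]'

```text
t: 43.82
tcp_pos: [0.5332, -0.2458, 0.2378]
tool_rot: [0.532, -0.467, -0.529, -0.468]
force: [-0.1, -0.4, -0.1]
finger_gap: 0.499
```

Request:
send_rows --steps '[[[0.5, 0, 0.06, 0, 0], [0.5, 0, 0.12, 0, 0], [0.5, 0, 0.18, 0, 0], [0.5, 0, 0.2, 0, 0], [0.5, 0, 0.2, 0, 0], [0.5, 0, 0.2, 0, 0]]]'

```text
t: 44.58
tcp_pos: [0.533, -0.0474, 0.2352]
tool_rot: [0.531, -0.468, -0.53, -0.467]
force: [-0.6, -1.2, -0.4]
finger_gap: 0.502
```

```bash
python3 - <<'E'
from h import *
s,b2=snap("scene","s32"); print(s["tcp_pos"],s["force"]); crop(b2,110,150,340,340,3.3,"c49")
s,b=snap("top","t32"); crop(b,295,140,435,280,5,"c50")
E
```

```text
[ 0.53295596 -0.04741131  0.23523689] [-0.61714628 -1.16667992 -0.41238045]
```

View pics/c49.png

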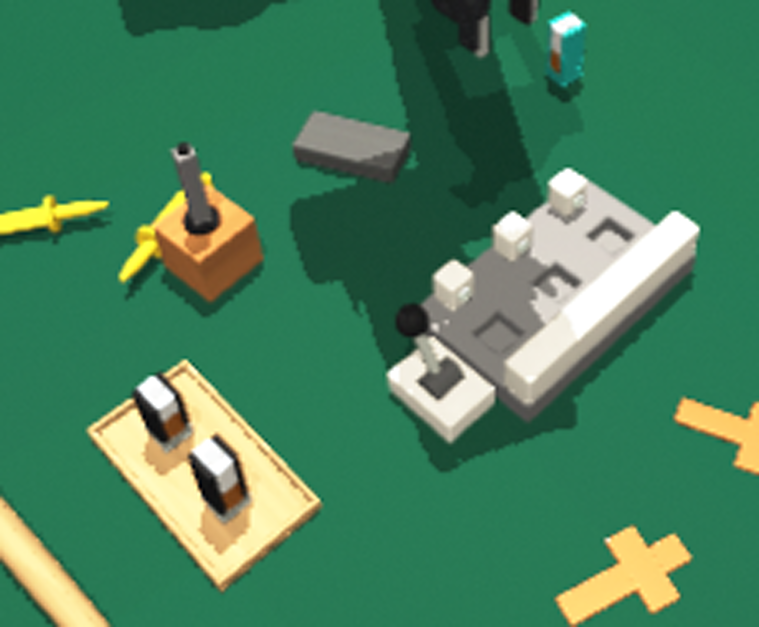

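View pics/c50.png

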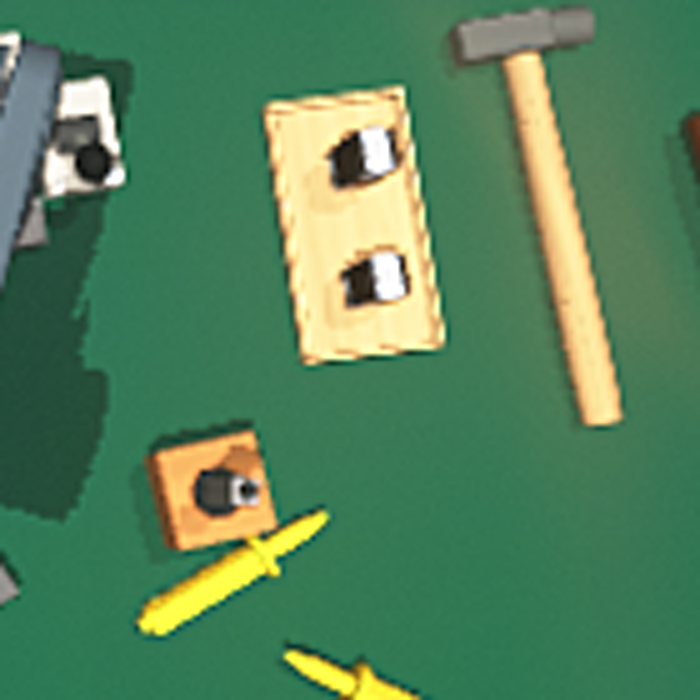

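View pics/t32.png

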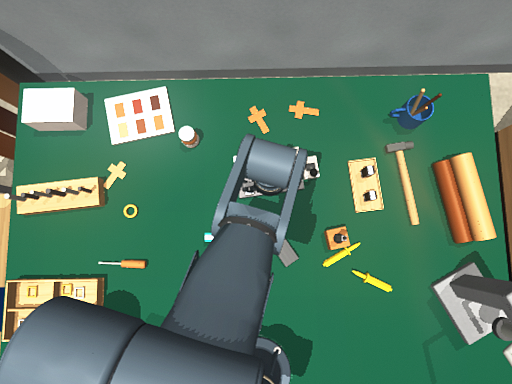

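Request:
send_rows --steps '[[[0.5, 0, 0, 0, 0], [0.5, 0, 0, 0, 0], [0.5, 0, 0, 0, 0], [0.5, 0, 0, 0, 0], [0.5, 0, 0, 0, 0], [0.5, 0, 0, 0, 0], [0.5, 0, 0, 0, 0], [0.5, 0, 0, 0, 0]]]'

```text
t: 45.68
tcp_pos: [0.5324, -0.0459, 0.2352]
tool_rot: [0.531, -0.467, -0.531, -0.467]
force: [0.3, -0.5, 0.5]
finger_gap: 0.5
```

```bash
python3 - <<'E'
from h import *
s,b2=snap("scene","s33"); d=cv2.absdiff(b2,load("s32")).max(2); print((d[200:340,110:240]>40).sum(), (d>40).sum(), np.abs(s["qd"]).max(), s["force"])
kt,ks=cam("top"),cam("scene")
a=[.4008,-.2569,.14]; print("probe top proj",(proj(ks,a)-[110,150]+.4)*3.3,"seen ~(184,150)")
print("cell pos tray:", ray(kt,(295+383/5,140+150/5),.07), ray(kt,(295+392/5,140+277/5),.06))
E
```

```text
0 109 0.0021424165728970543 [ 0.33771033 -0.50053043  0.51640717]
probe top proj [183.76208586 150.51003923] seen ~(184,150)
cell pos tray: [ 0.60719735 -0.36681852  0.07      ] [ 0.52947381 -0.3709887   0.06      ]
```

```bash
python3 -c "
from station import manip
print(manip.sign_off())"
```

```text
the job is handed in; nothing more can be done
None
```

The job is done and handed in at about 46 s of the 208 s allowed; `sign_off` gave no verdict.

**What I did**
- Two cells were on the bench, the middle one (70 mm) and the shortest (60 mm); the tallest was absent. I left the turquoise look-alike alone.
- I set the short cell in the left well and the middle cell in the middle well, clear faces on the light path, then threw the lamp lever on.
- I touched the probe to the middle cell's port, then the short cell's, pressing about 5 N for over a second each time.
- I hung the probe back in its stand, threw the lever off until it reached the stop, and stood both cells in the tray.

**Last checks**
- **Cells:** both look upright inside the tray rim. I felt each one touch the tray floor before letting go, and their measured tray positions agreed with where I put them down to within about 6 mm.
- **Probe and lever:** the top of the probe is within a pixel of where it should be. The lever ball is back where it started.
- **Bystanders:** the jar, mallet, awl and brass ring look unmoved. The arm partly hides the weight in the top view, but it looks unmoved in the scene view.
- **Stillness:** nothing changed around the tray over the final second, and the arm is clear of everything.

**What disagreed**
- The wrist and top cameras differed by 2–3 mm on the well positions. I settled it with a close look just above each well before lowering the cell.
- The two yellow probe look-alikes fell over by themselves early on, away from the arm. One now lies against the stand, and I left both where they fell.

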